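# Tilt the paddle stirrers out of the mixer's accessory case

### The arm

A 6-joint arm with a two-finger parallel gripper is mounted at the origin on the work surface. World frame = base frame: x ahead of the robot, y to its left, z up, the work surface at z = 0. Lengths are in m, angles in rad, forces in N, time in s.
With the tool pointing down it reaches from about 0.25 to 0.725 m from the base axis. Payload 4 kg.
Tool frame: the origin (TCP) lies between the finger pads; the fingertips stand 17 mm ahead of it and the grasp point (between the pads) lies 2 mm behind it; z points along the fingers, x is the direction in which the jaws open and shut, and the axes are right-handed (so a half turn about z gives the same grasp; the last joint's range is limited). The gripper opens to 85 mm and grips with 20 to 120 N. Pads are 22 mm wide; open, the fingers measure 114 mm over their backs; the gripper's body (76 mm by 85 mm) begins 54 mm behind the grasp point. The pads swing forward as they close: fully open they stand 13 mm farther back than shut.
Start: joints at [1.3, 0.241, 0.005, 1.335, 0, 1.571], TCP at [0.134, 0.482, 0.248] pointing down, gripper open.
Joint ranges: [-2.72, 2.72], [-1.05, 1.87], [-1.09, 1.28], [-1.99, 2.15], [-1.42, 1.44], [-3.14, 3.14]. Speed limits (rad/s): [2.79, 2.79, 3.14, 3.14, 3.14, 3.14].

### API

Orientations are given as a unit quaternion [x, y, z, w].
In Python, from workcell import telemetry, cams, workorder gives the robot as it stands. The module is installed in compiled form; this text tells all that it offers.
- The arm moves only by the tool apply_moves, never from a script. Its argument "moves" is a list that holds one entry, the list of rows, each a list of 4 numbers: the shift along the tool's x, y, z in mm, then the turn about the tool's z in degrees. A call has exactly 10 rows; each row shifts and turns the pose as measured when the row begins, along the tool's axes as they then stand; what a row does not reach is not made up. A row lasts 1/10 s, in which the tool goes at most 50 mm and 8.59 degrees, less where a joint would pass 70% of its speed; a pose out of reach is approached as far as the arm can. A call with a gripper value outside its range is refused whole. "hand" is the gripper's target within -1 to 1 (fully open at 1, half-way at 0, shut at -1), set as the call begins (left out, the last holds). The fingers move at their own pace and stop on an object; the grip force is fixed at half the most. Time passes only in rows, so rows that do not move let the fingers close, or fill a call up. It gives the time, the measured TCP pose, the force and the opening at its end, in the units of the state.
- telemetry.get_obs(): the state, without advancing time (a new reading comes with each control period).
- cams.camera(name): name is "scene" or "side" or "wrist"; returns a dict with "color" (384x512x3 uint8, red, green, blue), "fovy" (degrees; the focal length in pixels is half the picture's height over the tangent of half this angle, whatever the lens; pixels are square), "cx", "cy" (the principal point, pixels), "camera_from_world" (4x4, takes a point from world to camera coordinates). Camera axes: x right, y down, z forward; pixel columns grow to the right and rows downward; lengths in m; the calibration is good to about 2 mm. A picture is of the moment at which its call begins. There is no depth.
- workorder.job_done(): hands the job in, once; it reports no verdict.
The state is a dict: "clock": time; "joint_pos": joint angles; "joint_vel": joint speeds; "tau": joint torques, N m; "eef_pos": TCP position; "tool_rot": TCP orientation; "ft_force": force on the tool from outside, world axes, zero at the start; "ft_torque": the same for the moment, N m; "grip_width": finger opening in m.
Only numpy, scipy, OpenCV 4.12 (cv2) and the standard library are available. Lean on these libraries where they do the work, as an engineer would, in place of code of your own. Each camera call takes 0.05 s, during which the arm holds its last target. There are 200 camera calls.

### The job

Take every paddle stirrer out of the blue accessory case and lay it flat in the steel tray: swing the latch lever clear of the lid, open the lid until it stands nearly upright, then tip each stirrer's shaft up in its slot and draw the blade out from under the parts shelf. Lay the stirrers down, do not drop them. When all are in the tray, shut the lid fully and swing the latch back over it; leave the pot, the two half lids and the spanner where they are.

Things in the scene. Friction and masses are not known exactly. Their poses are not given: they have to be found in the camera images.
- case: Blue sheet-steel accessory case, fixed to the bench, 170 (x) by 290 (y) by 100 high, walls 5 thick. Origin: centre of its underside at bench level; x points from the slotted front wall to the hinged rear wall, z up. 'Case x, y, z' below means this frame, in mm. Inside floor at z 20; a rubber rest mat lies on it from x 0 to x 80, top at z 37.5. 2 or 3 stirrers lie in it at the start.
- slot_wall (a point): Point on the case's front wall at case x -82.5, y 0, z 35. The wall fills x -85 to -80 and reaches up to z 100. It has four vertical slots 18 wide, centred at case y -115, -65, -15 and +35, their sills at z 35, open at the top but covered by the lid while it is shut. A shaft passes through a slot, a blade does not.
- shelf_edge (a point): Front lower edge of the fixed parts shelf, at case x 4, y 0, z 67.5. The shelf spans the case's width from here to the rear wall (x 80), 4 thick, its front lip up to z 87.5. From front wall to shelf the mouth is 84 long, shorter than a blade (90): a blade comes up through it only tilted, shaft end up, by about 35 to 45 degrees.
- lid (a joint): The lid's angle, rad: 0 shut, 1.75 fully open. Flat plate 176 by 290 by 4 on a stiff hinge along the case's rear top edge (y axis); it stays at any angle where it is left, and needs about 3 N at the grip to move. It cannot open while the latch tongue is over it.
- lid_hinge (a point): Point on the lid's hinge line, at case x 88, y 0, z 100.5.
- lid_grip (a point): Centre of the lid's black T grip, a round bar of diameter 22 and length 36 lying along case y, with flat ends, on a 10 stem; with the lid shut it is at case x -65, y 0, z 134.5, that is 153 in front of the hinge line and 34 above it; it swings up and back with the lid.
- latch (a joint): The latch lever's angle, rad: 0 with its tongue pointing straight back over the lid and its handle arm pointing forwards (case -x); grows to 1.65 as the handle arm swings outwards to the case's +y side (clockwise seen from above), when the tongue is clear of the lid. It stays where it is left (friction about 1 N at the knob). Below about 1.1 the tongue still covers the lid's edge; it slides back over only when the lid is fully down.
- latch_pivot (a point): Latch pivot (vertical axis) at case x -105, y 112, z 107.5; the flat steel lever is 6 thick, its top 7 above this point; the tongue reaches 46 beyond the pivot, the handle arm 70. The tongue passes 4 above the shut lid.
- latch_knob (a point): Centre of the black ball, diameter 24, on a stem standing on the handle arm, 60 from the pivot axis and 29 above the pivot point.
- tray: Shallow open steel tray, loose, 325 (x) by 176 (y) by 20 high, walls and floor 3 thick, 0.9 kg. Origin: centre of its underside.
- pot: Stainless cylindrical mixing pot without handles, 100 across, 130 high, origin at the centre of its underside. A bystander: leave it alone.
- halflid1: Aluminium half lid, a flat half ring of radius 58, 5 thick; origin at the middle of its straight side, on its underside. A bystander.
- halflid2: A second half lid like the first. A bystander.
- spanner: Steel spanner 170 long, lying flat; origin at its middle. A bystander.
- stirrer1_mid (a point): Midpoint, on the axis, of a steel paddle stirrer, 260 long, 0.14 to 0.22 kg: round 10 mm shaft (its x -130 to +40) with a flat blade in line (x +40 to +130, 44 wide in y, 5 thick in z). Starts level in the slot at case y -115, axis at z 40, x along case x: blade on the mat under the shelf, last 100 of the shaft out in front. May be absent.
- stirrer2_mid (a point): Midpoint of another stirrer, like stirrer1; starts in the slot at case y -65. May be absent.
- stirrer3_mid (a point): Midpoint of another stirrer, like stirrer1; starts in the slot at case y -15. May be absent.
- stirrer4_mid (a point): Midpoint of another stirrer, like stirrer1; starts in the slot at case y +35. May be absent.

How it is judged:
By the outcome, as a careful person would: the job done as asked, in the order asked, and still so for the second after the job is handed in, with the robot touching nothing.
Of stirrer1, stirrer2, stirrer3, stirrer4 only 2 to 3 are there at a start; the rules pass over those that are not, and their reading is None.
At some moment in a run one of stirrer1, stirrer2, stirrer3, stirrer4, tray may be knocked a few centimetres aside while the robot is not near it.
It also fails if it takes over 210 s, if anything falls off the work surface, if the arm or the gripper's body presses on something with over 40 N, if the wrist force passes 120 N, or if a joint passes its speed limit or range.

## Working session

There is one attempt and no reset: what is moved stays moved. The work goes in short steps, Python scripts to look and compute and a tool call to move; the robot and the scene stay as the last step left them, time stands still between calls to the robot, and variables do not carry over. Pictures are saved under pics/ and viewed, about 12 in all and at most 16, crops included, and the job is handed in when it is done.

Besides the shell and the picture viewer there is one more tool, called after ">>>" as name(argument=value, ...), one argument or row to a line, values as JSON. apply_moves: Moves the arm, as the interface text tells. Its arguments: {"type":"object","properties":{"moves":{"type":"array"},"hand":{"type":"number"}},"required":["moves"]}

```bash
mkdir -p pics
cat > h.py <<'E'
import numpy as np, cv2
from workcell import telemetry, cams, workorder
from scipy.spatial.transform import Rotation as R
def pic(name,fn=None):
    c=cams.camera(name)
    if fn: cv2.imwrite('pics/'+fn,c['color'][:,:,::-1])
    np.save('pics/'+name+'.npy',c['color']); np.savez('pics/'+name+'_cal.npz',T=c['camera_from_world'],f=192/np.tan(np.radians(c['fovy'])/2),cx=c['cx'],cy=c['cy'])
    return load(name)
def load(name):
    z=np.load('pics/'+name+'_cal.npz'); return dict(im=np.load('pics/'+name+'.npy'),T=z['T'],f=float(z['f']),cx=float(z['cx']),cy=float(z['cy']))
def ray(c,u,v):
    Rm=c['T'][:3,:3];t=c['T'][:3,3]
    return -Rm.T@t, Rm.T@np.array([(u-c['cx'])/c['f'],(v-c['cy'])/c['f'],1])
def onz(c,u,v,z):
    o,d=ray(c,u,v); return o+d*(z-o[2])/d[2]
def proj(c,p):
    q=c['T'][:3,:3]@np.asarray(p)+c['T'][:3,3]; return c['f']*q[:2]/q[2]+[c['cx'],c['cy']]
E
python3 - <<'E'
from h import *
o=telemetry.get_obs(); print(o)
a=pic('scene','s1.png');b=pic('side','d1.png')
for c in(a,b): print(c['f'],c['cx'],c['cy'],ray(c,256,192))
cv2.imwrite('pics/sd1.png',cv2.resize(np.vstack([a['im'],b['im']])[:,:,::-1],None,fx=1,fy=1)[:,:])
E
```

```text
{'clock': 0.0, 'joint_pos': array([ 1.29999314e+00,  2.41416218e-01,  3.72417832e-03,  1.33516031e+00,
       -1.73854485e-06,  1.57080845e+00]), 'joint_vel': array([-0.00090178,  0.00118327, -0.00048688,  0.00126152, -0.00119433,
        0.00254922]), 'tau': array([-9.03297678e-04, -3.72318721e+01,  2.52407330e+01,  1.70171721e-02,
       -3.17631784e-04, -1.21283421e-05]), 'eef_pos': array([0.13359765, 0.48121776, 0.24741125]), 'tool_rot': array([ 7.96089121e-01,  6.05178532e-01, -8.17856296e-04,  6.22833292e-04]), 'ft_force': array([-0.02540575, -0.70255489,  0.21579023]), 'ft_torque': array([-0.04188665,  0.01776115, -0.01791968]), 'grip_width': 0.08539645631369988}
473.80487012294236 258.9307878064671 195.24608048465015 (array([ 1.50221111, -0.3063405 ,  0.96426416]), array([-0.72970426,  0.22806719, -0.6446722 ]))
456.55478206042864 253.2882690469629 197.0354984206898 (array([ 0.03681303, -0.59917059,  1.10543784]), array([ 0.42511343,  0.46700045, -0.77546507]))
```

```bash
python3 -c "
import cv2
for n in('s1','d1'):
    cv2.imwrite(f'pics/{n}b.png',cv2.resize(cv2.imread(f'pics/{n}.png'),(800,600),interpolation=cv2.INTER_CUBIC))"
```

```text
(no output)
```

View pics/s1b.png

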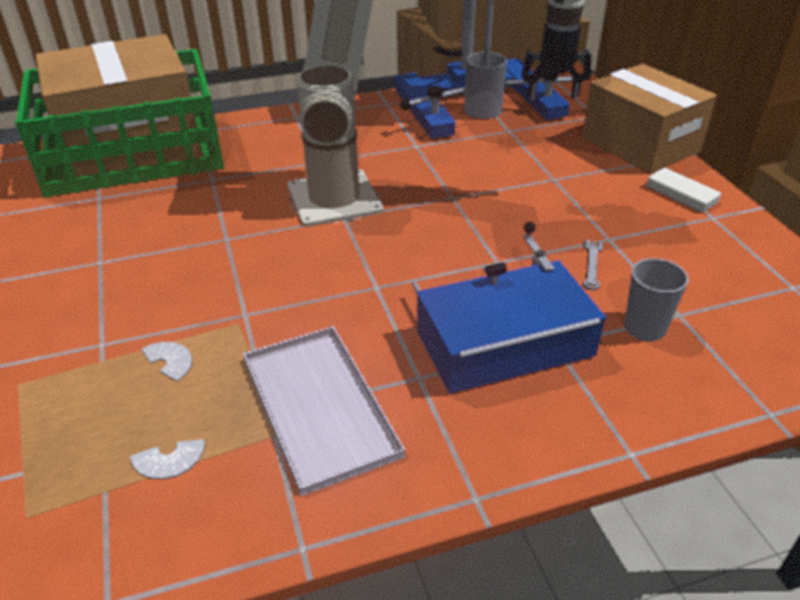

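View pics/d1b.png

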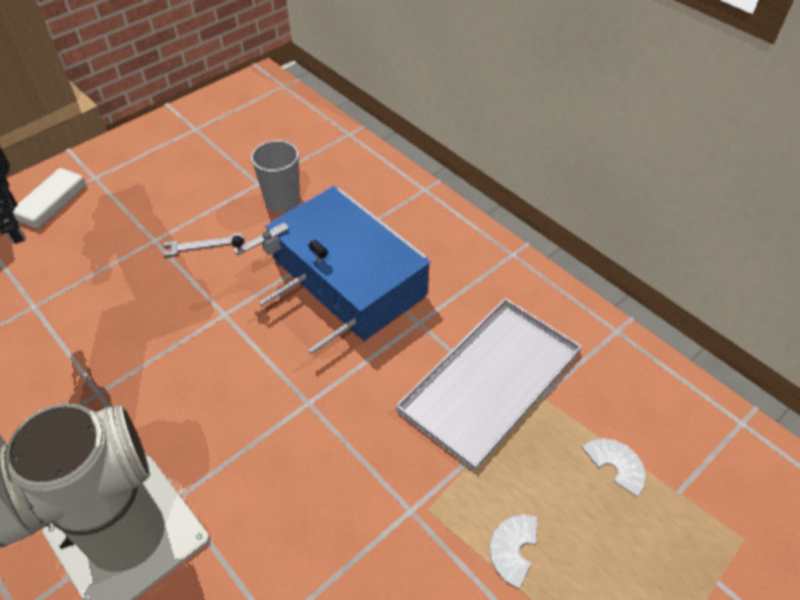

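```bash
cat >> h.py <<'E'
def tri(cs):
    A=[];b=[]
    for c,u,v in cs:
        o,d=ray(c,u,v);d/=np.linalg.norm(d);P=np.eye(3)-np.outer(d,d);A.append(P);b.append(P@o)
    x=np.linalg.lstsq(np.vstack(A),np.hstack(b),rcond=None)[0]; return x,[np.linalg.norm(np.asarray(proj(c,x))-[u,v]) for c,u,v in cs]
def blobs(im,mask,roi,mn=15):
    m=mask.astype(np.uint8);z=np.zeros_like(m);x0,y0,x1,y1=roi;z[y0:y1,x0:x1]=m[y0:y1,x0:x1]
    n,l,s,ce=cv2.connectedComponentsWithStats(z)
    return [(s[i,4],ce[i].round(2)) for i in range(1,n) if s[i,4]>=mn],l
E
python3 - <<'E'
from h import *
a,b=load('scene'),load('side')
k=1.5625
for c,roi,n in((a,[300,130,370,190],'scene'),(b,[140,140,220,175],'side')):
    print(n,blobs(c['im'],c['im'].max(2)<50,roi,8)[0])
    hsv=cv2.cvtColor(c['im'],cv2.COLOR_RGB2HSV)
    m=(hsv[...,0]>100)&(hsv[...,0]<130)&(hsv[...,1]>130)
    n_,l,s,ce=cv2.connectedComponentsWithStats(m.astype(np.uint8))
    i=[i for i in range(1,n_) if s[i,4]>1500]
    for j in i:
        cs,_=cv2.findContours((l==j).astype(np.uint8),cv2.RETR_EXTERNAL,cv2.CHAIN_APPROX_NONE)
        h=cv2.convexHull(max(cs,key=cv2.contourArea));print(cv2.approxPolyDP(h,2.5,True)[:,0].tolist())
print('lid side')
for u,v in((337,188),(428,262),(362,310),(270,225)): print(onz(b,u/k,v/k,.1025))
print('lid scene')
for u,v in((601,317),(460,352),(417,290),(560,265)): print(onz(a,u/k,v/k,.1025))
print('shafts')
for u,v in((262,303),(304,277),(311,352),(354,322)): print(onz(b,u/k,v/k,.04))
print('tray side rim')
for u,v in((507,302),(580,347),(476,467),(400,408)): print(onz(b,u/k,v/k,.02))
print('tray scene rim')
for u,v in((246,357),(333,330),(403,454),(301,488)): print(onz(a,u/k,v/k,.02))
E
```

```text
scene [(np.int32(24), array([316.5 , 173.38]))]
[[386, 203], [289, 227], [268, 187], [357, 168]]
side [(np.int32(24), array([151.79, 154.5 ])), (np.int32(45), array([203.62, 160.18]))]
[[212, 120], [273, 167], [271, 188], [233, 216], [178, 167], [171, 145]]
lid side
[0.69020554 0.31460878 0.1025    ]
[0.68827557 0.03827108 0.1025    ]
[0.52044306 0.03318185 0.1025    ]
[0.52342779 0.31908881 0.1025    ]
lid scene
[0.68131692 0.31956729 0.1025    ]
[0.68615123 0.05258569 0.1025    ]
[0.50943591 0.0368147  0.1025    ]
[0.52366387 0.32031813 0.1025    ]
shafts
[0.41877196 0.21399614 0.04      ]
[0.51894924 0.21285155 0.04      ]
[0.41861295 0.06010101 0.04      ]
[0.52082765 0.0606494  0.04      ]
tray side rim
[ 0.78428131 -0.0891777   0.02      ]
[ 0.80565354 -0.2533365   0.02      ]
[ 0.4869084  -0.29331537  0.02      ]
[ 0.46857965 -0.12634103  0.02      ]
tray scene rim
[ 0.49879556 -0.28675961  0.02      ]
[ 0.47751944 -0.11927396  0.02      ]
[ 0.79640983 -0.08330883  0.02      ]
[ 0.80938488 -0.25080776  0.02      ]
```

Run:
```python
from h import *
a,b=load('scene'),load('side')
print('grip',tri([(a,316.5,173.4),(b,203.6,160.2)]))
for th in(55,70,85): print(th,blobs(a['im'],a['im'].max(2)<th,[325,135,350,160],5)[0])
print('knob',tri([(a,338.8,146.5),(b,151.8,154.5)]))
# lid front edge direction / shafts via line fit in side
for c,n in((a,'scene'),(b,'side')):
    print(n,[proj(c,p).round(1).tolist() for p in((.42,.213,.04),(.42,.06,.04),(.445,.289,.1365),(.54,.177,.1345))])
crop=b['im'][100:260,130:330]; cv2.imwrite('pics/cr.png',cv2.resize(crop[:,:,::-1],(800,640)[:2],interpolation=cv2.INTER_CUBIC)[:600])
```

```text
grip (array([0.53653378, 0.17693996, 0.13274564]), [np.float64(0.04921880297311901), np.float64(0.04829686563284929)])
55 [(np.int32(16), array([338.38, 145.56]))]
70 [(np.int32(30), array([338.43, 145.43]))]
85 [(np.int32(37), array([338.35, 145.68]))]
knob (array([0.43631124, 0.29426128, 0.13479342]), [np.float64(0.23585491117565002), np.float64(0.24658868748717136)])
scene [[310.2, 172.8], [264.6, 182.3], [338.7, 147.7], [317.1, 173.6]]
side [[168.2, 193.9], [199.4, 225.0], [155.3, 153.8], [204.5, 159.2]]
```

View pics/cr.png

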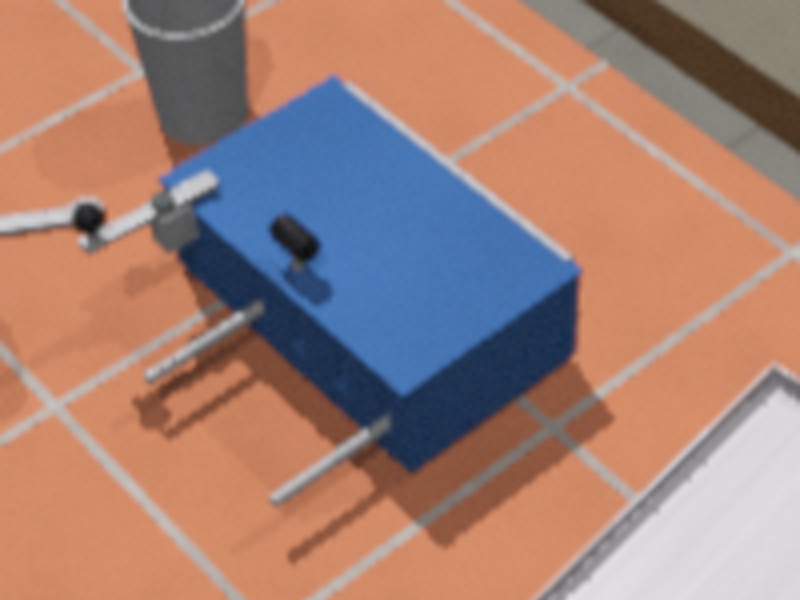

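>>> apply_moves(
  moves=[
    [[0,0,0,-8],[0,0,0,-7.5],[-20,30,0,0],[-24,39,0,0],[-24,39,0,0],[-24,39,0,0],[-24,39,0,0],[-24,39,0,0],[-24,39,0,0],[-20,38,0,0]],
  ],
  hand=1,
)

```text
clock: 1.1
eef_pos: [0.4429, 0.2968, 0.2425]
tool_rot: [0.698, 0.716, -0.005, 0.001]
ft_force: [0.6, 0.9, 1.6]
grip_width: 0.0855
```

```bash
cat >> h.py <<'E'
def st():
    o=telemetry.get_obs(); r=R.from_quat(o['tool_rot']).as_matrix()
    print('t%.2f'%o['clock'],'pos',(o['eef_pos']*1000).round(1),'xdir %.2f tilt %.2f'%(np.degrees(np.arctan2(r[1,0],r[0,0])),np.degrees(np.arccos(-r[2,2]))),'F',o['ft_force'].round(1),'w %.1f'%(o['grip_width']*1000))
E
python3 - <<'E'
from h import *
st()
a,b=load('scene'),load('side');k=1.5625
print('pot rim',onz(a,658/k,276/k,.13),onz(b,276/k,157/k,.13))
print('spanner',[onz(b,u/k,v/k,.005) for u,v in((168,248),(262,240))],[onz(a,u/k,v/k,.005) for u,v in((593,243),(591,288))])
E
```

```text
t1.10 pos [442.9 296.8 242.5] xdir 91.45 tilt 0.61 F [0.6 0.9 1.6] w 85.5
pot rim [0.64006484 0.45382609 0.13      ] [0.63740794 0.45022093 0.13      ]
spanner [array([0.37016118, 0.49650349, 0.005     ]), array([0.53162241, 0.38288308, 0.005     ])] [array([0.36387484, 0.49700587, 0.005     ]), array([0.50246638, 0.41579782, 0.005     ])]
```

Run:
```python
from h import *
st();c=pic('wrist','w1.png')
print(ray(c,256,192))
print('knob pred',proj(c,(.4365,.2935,.1365)),'grip pred',proj(c,(.537,.177,.1345)))
B,_=blobs(c['im'],c['im'].max(2)<60,[0,0,512,384],60)
for s,e in B: print(s,e,onz(c,*e,.1365))
```

```text
t1.10 pos [442.9 296.8 242.5] xdir 91.45 tilt 0.61 F [0.6 0.9 1.6] w 85.5
(array([0.3665498 , 0.2950945 , 0.36862528]), array([ 0.31869468, -0.00306659, -0.94825179]))
knob pred [255.18721975 182.43950208] grip pred [124.05766144 284.68774275]
34950 [253.48 339.75] [0.59313344 0.29547509 0.1365    ]
74 [133.26 255.55] [0.50570658 0.18910955 0.1365    ]
```

View pics/w1.png

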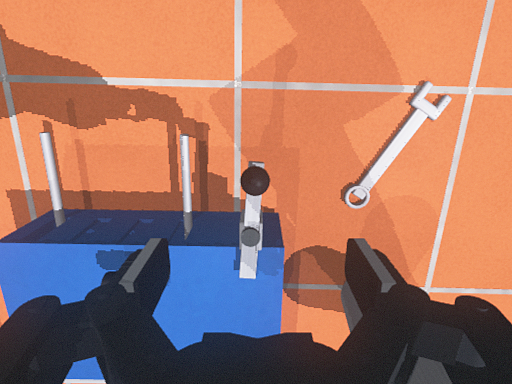

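>>> apply_moves(
  moves=[
    [[-3,-7,0,1.4],[0,0,20,0],[0,0,25,0],[0,0,25,0],[0,0,20,0],[0,0,10,0],[0,0,5,0],[0,0,0,0],[0,0,0,0],[0,0,0,0]],
  ],
)

```text
clock: 2.15
eef_pos: [0.4368, 0.289, 0.1338]
tool_rot: [0.711, 0.703, -0.006, 0.003]
ft_force: [-0.2, 0.2, 0.5]
grip_width: 0.0851
```

Run:
```python
from h import *
c=load('wrist')
for n,p,z in(('s1 tip',(46,133),.04),('s1 wall',(59,212),.04),('s4 tip',(185,136),.04),('s4 wall',(188,212),.04),('pivot',(251,237),.1145),('tongue tip',(248,278),.1145),('arm end',(257,162),.1145),('lid L',(20,243),.1025),('lid R',(285,242),.1025)): print(n,onz(c,*p,z).round(4))
st()
```

```text
s1 tip [0.4156 0.0642 0.04  ]
s1 wall [0.5082 0.0629 0.04  ]
s4 tip [0.415  0.2154 0.04  ]
s4 wall [0.5039 0.2149 0.04  ]
pivot [0.4962 0.2907 0.1145]
tongue tip [0.5403 0.2886 0.1145]
arm end [0.4247 0.2945 0.1145]
lid L [0.5154 0.0629 0.1025]
lid R [0.5067 0.3238 0.1025]
t2.15 pos [436.8 289.  133.8] xdir 89.39 tilt 0.71 F [-0.2  0.2  0.5] w 85.1
```

>>> apply_moves(
  moves=[
    [[4,0,-3,-0.6],[0,0,0,0],[0,0,0,0],[0,0,0,0],[0,0,0,0],[0,0,0,0],[0,0,0,0],[0,0,0,0],[0,0,0,0],[0,0,0,0]],
  ],
  hand=-1,
)

```text
clock: 3.15
eef_pos: [0.4385, 0.2945, 0.14]
tool_rot: [0.707, 0.707, -0.003, 0.003]
ft_force: [-0.0, -0.8, 1.2]
grip_width: 0.0208
```

>>> apply_moves(
  moves=[
    [[9.8,1.2,0,0],[9.4,2.7,0,0],[8.9,4.2,0,0],[8,5.7,0,0],[7.1,6.8,0,0],[5.8,8,0,0],[4.5,8.7,0,0],[2.9,9.4,0,0],[1.4,9.7,0,0],[-0.2,9.9,0,0]],
  ],
)

```text
clock: 4.15
eef_pos: [0.476, 0.3439, 0.1393]
tool_rot: [0.709, 0.705, -0.031, -0.012]
ft_force: [-14.0, 8.6, 9.5]
grip_width: 0.0203
```

Run:
```python
from h import *
st()
```

```text
t4.15 pos [476.  343.9 139.3] xdir 89.74 tilt 3.82 F [-14.    8.6   9.5] w 20.3
```

>>> apply_moves(
  moves=[
    [[2.9,8,0,0],[2,9,0,0],[1,9,0,0],[0,9,0,0],[0,8,0,0],[0,6,0,0],[0,4,0,0],[0,0,0,0],[0,0,0,0],[0,0,0,0]],
  ],
)

```text
clock: 5.15
eef_pos: [0.5197, 0.3486, 0.1344]
tool_rot: [0.709, 0.704, -0.042, -0.02]
ft_force: [-0.2, -0.7, -0.2]
grip_width: -0.0001
```

Run:
```python
from h import *
st()
```

```text
t5.15 pos [519.7 348.6 134.4] xdir 89.66 tilt 5.36 F [-0.2 -0.7 -0.2] w -0.1
```

>>> apply_moves(
  moves=[
    [[0,-5,-30,0],[0,-20,-30,0],[-10,-20,-30,0],[-20,-20,0,0],[-20,-20,0,0],[0,-10,0,0],[0,0,0,0],[0,0,0,0],[0,0,0,0],[0,0,0,0]],
  ],
  hand=1,
)

```text
clock: 6.15
eef_pos: [0.4295, 0.303, 0.2368]
tool_rot: [0.708, 0.705, -0.042, -0.02]
ft_force: [1.2, 0.4, 0.7]
grip_width: 0.0854
```

Run:
```python
from h import *
st();c=pic('wrist','w2.png');st()
```

```text
t6.15 pos [429.5 303.  236.8] xdir 89.80 tilt 5.36 F [1.2 0.4 0.7] w 85.4
t6.20 pos [429.5 303.  236.6] xdir 89.80 tilt 5.38 F [-0.1  0.4 -0.2] w 85.6
```

View pics/w2.png

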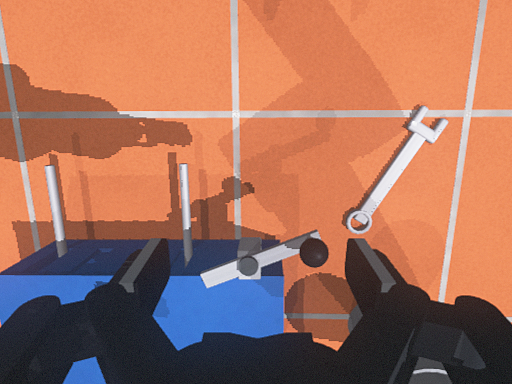

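>>> apply_moves(
  moves=[
    [[24,7,0,0],[24,7,0,0],[0,0,25,0],[0,0,30,0],[0,0,25,0],[0,0,12,0],[0,0,3,0],[0,0,0,0],[0,0,0,0],[0,0,0,0]],
  ],
  hand=-1,
)

```text
clock: 7.2
eef_pos: [0.4397, 0.3525, 0.1325]
tool_rot: [0.708, 0.704, -0.043, -0.02]
ft_force: [-0.2, -0.2, 0.6]
grip_width: -0.0
```

>>> apply_moves(
  moves=[
    [[0,5,0,0],[0,5,0,0],[0,5,0,0],[0,5,0,0],[0,5,0,0],[0,5,0,0],[0,5,0,0],[0,4,0,0],[0,4,0,0],[0,2,0,0]],
  ],
)

```text
clock: 8.2
eef_pos: [0.4768, 0.3546, 0.1324]
tool_rot: [0.707, 0.705, -0.049, -0.03]
ft_force: [-6.6, 0.8, 3.8]
grip_width: 0.0003
```

Run:
```python
from h import *
st()
c=load('wrist');print(onz(c,314,253,.1365))
```

```text
t8.20 pos [476.8 354.6 132.4] xdir 89.99 tilt 6.60 F [-6.6  0.8  3.8] w 0.3
[0.47257489 0.34573634 0.1365    ]
```

>>> apply_moves(
  moves=[
    [[0,4,0,0],[0,3,0,0],[0,2,0,0],[0,0,0,0],[0,-20,-10,0],[0,-20,-30,0],[-20,-10,-30,0],[-25,0,-15,0],[-25,0,0,0],[0,0,0,0]],
  ],
)

```text
clock: 9.2
eef_pos: [0.4415, 0.2827, 0.2276]
tool_rot: [0.705, 0.706, -0.057, -0.032]
ft_force: [-0.2, -0.3, -0.1]
grip_width: 0.0002
```

Run:
```python
from h import *
st();c=pic('wrist');st()
im=c['im'];
B,_=blobs(im,im.max(2)<60,[230,150,400,270],60)
for s,e in B: print(s,e,onz(c,*e,.1365))
print(proj(c,(.502,.3505,.1365)))
crop=im[130:330,180:400];cv2.imwrite('pics/w3.png',cv2.resize(crop[:,:,::-1],None,fx=2,fy=2))
```

```text
t9.20 pos [441.5 282.7 227.6] xdir 90.18 tilt 7.46 F [-0.2 -0.3 -0.1] w 0.2
t9.25 pos [441.7 284.1 227.7] xdir 90.20 tilt 7.41 F [ 1.4  0.5 -0.5] w -0.1
208 [256.98 254.34] [0.47787782 0.27886041 0.1365    ]
427 [236.62 254.58] [0.47835761 0.26271076 0.1365    ]
307 [278.98 262.43] [0.48437824 0.29632469 0.1365    ]
[346.7368356  284.33487555]
```

View pics/w3.png

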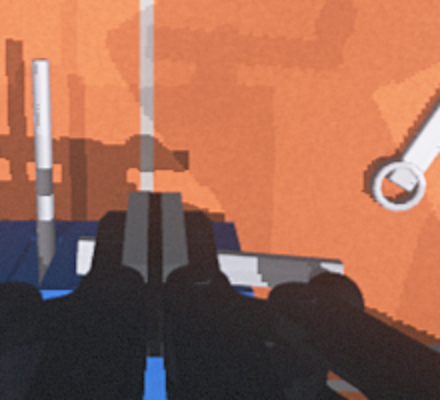

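>>> apply_moves(
  moves=[
    [[-26,20,0,0],[-26,28,0,0],[-26,28,5,0],[-26,28,8,0],[0,0,8,0],[0,0,0,0],[0,0,0,0],[0,0,0,0],[0,0,0,0],[0,0,0,0]],
  ],
  hand=1,
)

```text
clock: 10.25
eef_pos: [0.5486, 0.1822, 0.1938]
tool_rot: [0.702, 0.709, -0.055, -0.031]
ft_force: [-0.3, 0.3, 0.6]
grip_width: 0.0852
```

```bash
cat >> h.py <<'E'
def go(t):
    o=telemetry.get_obs(); r=R.from_quat(o['tool_rot']).as_matrix(); print('delta tool mm',(r.T@(np.array(t)-o['eef_pos'])*1000).round(1))
E
python3 - <<'E'
from h import *
st();go((.5355,.1775,.1345))
c=pic('wrist')
B,l=blobs(c['im'],c['im'].max(2)<45,[150,150,360,384],60)
print(B,proj(c,(.5355,.1775,.1345)))
cv2.imwrite('pics/w4.png',c['im'][150:,100:412,::-1])
E
```

```text
t10.25 pos [548.6 182.2 193.8] xdir 90.68 tilt 7.22 F [-0.3  0.3  0.6] w 85.2
delta tool mm [-2.6 -5.8 60.6]
[(np.int32(726), array([322.37, 376.9 ]))] [254.26614036 202.79656541]
```

View pics/w4.png

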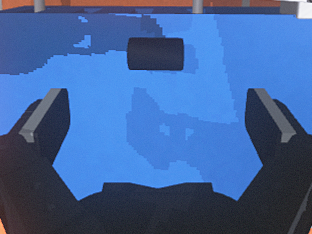

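>>> apply_moves(
  moves=[
    [[-2.6,-5.8,0,0.6],[0,0,15,0],[0,0,20,0],[0,0,15,0],[0,0,6,0],[0,0,0,0],[0,0,0,0],[0,0,0,0],[0,0,0,0],[0,0,0,0]],
  ],
)

```text
clock: 11.3
eef_pos: [0.5359, 0.179, 0.1439]
tool_rot: [0.706, 0.706, -0.051, -0.028]
ft_force: [-0.3, -0.1, 0.5]
grip_width: 0.0856
```

>>> apply_moves(
  moves=[
    [[0,0,0,0],[0,0,0,0],[0,0,0,0],[0,0,0,0],[0,0,0,0],[0,0,0,0],[0,0,0,0],[0,0,0,0],[0,0,0,0],[0,0,0,0]],
  ],
  hand=-1,
)

```text
clock: 12.3
eef_pos: [0.5365, 0.1793, 0.145]
tool_rot: [0.706, 0.706, -0.049, -0.028]
ft_force: [0.0, -0.7, 0.3]
grip_width: 0.0342
```

Run:
```python
from h import *
st();go((.5355,.1775,.1345))
```

```text
t12.30 pos [536.5 179.3 145. ] xdir 90.06 tilt 6.53 F [ 0.  -0.7  0.3] w 34.2
delta tool mm [-1.5  0.2 10.6]
```

>>> apply_moves(
  moves=[
    [[0,0,0,0],[0,0,0,0],[0,0,0,0],[0,0,0,0],[0,0,0,0],[0,0,0,0],[-1,0,6,0],[0,0,5,0],[0,0,0,0],[0,0,0,0]],
  ],
  hand=0.3,
)

```text
clock: 13.3
eef_pos: [0.5347, 0.1776, 0.1322]
tool_rot: [0.706, 0.706, -0.05, -0.028]
ft_force: [-0.4, -0.4, 0.3]
grip_width: 0.0557
```

>>> apply_moves(
  moves=[
    [[0,0,0,0],[0,0,0,0],[0,0,0,0],[0,0,0,0],[0,0,0,0],[0,0,0,0],[0,0,0,0],[0,-3,0,0],[0,-3,0,0],[0,-3,0,0]],
  ],
  hand=-1,
)

```text
clock: 14.3
eef_pos: [0.5347, 0.179, 0.133]
tool_rot: [0.707, 0.706, -0.043, -0.023]
ft_force: [9.2, 0.2, -7.0]
grip_width: 0.035
```

Run:
```python
from h import *
st();go((.5355,.1775,.1345))
```

```text
t14.30 pos [534.7 179.  133. ] xdir 90.03 tilt 5.52 F [ 9.2  0.2 -7. ] w 35.0
delta tool mm [-1.5  0.6 -1.5]
```

>>> apply_moves(
  moves=[
    [[0,-4,0.3,0],[0,-4,0.3,0],[0,-4,0.3,0],[0,-4,0.3,0],[0,-4,0.2,0],[0,-4,0.2,0],[0,-4,0.2,0],[0,-4,0.1,0],[0,-4,0,0],[0,0,0,0]],
  ],
)

```text
clock: 15.3
eef_pos: [0.5346, 0.179, 0.1327]
tool_rot: [0.709, 0.705, -0.016, 0.003]
ft_force: [-3.0, 1.1, -2.7]
grip_width: 0.035
```

Run:
```python
from h import *
st()
```

```text
t15.30 pos [534.6 179.  132.7] xdir 89.72 tilt 1.82 F [-3.   1.1 -2.7] w 35.0
```

>>> apply_moves(
  moves=[
    [[0,2.8,-10.6,0],[0,3.4,-10.4,0],[0,4.2,-10.1,0],[0,4.9,-9.8,0],[0,5.5,-9.4,0],[0,6.2,-9,0],[0,6.8,-8.6,0],[0,7.4,-8,0],[0,8,-7.6,0],[0,8.4,-6.9,0]],
  ],
)

```text
clock: 16.3
eef_pos: [0.5885, 0.1796, 0.221]
tool_rot: [0.708, 0.706, -0.027, -0.005]
ft_force: [-0.5, 1.1, -8.6]
grip_width: 0.0346
```

Run:
```python
from h import *
st();p=telemetry.get_obs()['eef_pos']-[.688,0,.1005];print(np.degrees(np.arctan2(p[2],p[0])),np.hypot(p[0],p[2]))
```

```text
t16.30 pos [588.5 179.6 221. ] xdir 89.88 tilt 3.17 F [-0.5  1.1 -8.6] w 34.6
129.52699361141555 0.15628044212524078
```

>>> apply_moves(
  moves=[
    [[0,9.1,-7.5,0],[0,9.7,-6.8,0],[0,10,-6,0],[0,10.4,-5.4,0],[0,10.8,-4.5,0],[0,11,-3.7,0],[0,11.2,-3,0],[0,11.4,-2.2,0],[0,11.5,-1.4,0],[0,11.4,-0.6,0]],
  ],
)

```text
clock: 17.3
eef_pos: [0.6785, 0.1805, 0.2568]
tool_rot: [0.705, 0.707, -0.049, -0.024]
ft_force: [-5.0, 1.0, -0.3]
grip_width: 0.0351
```

Run:
```python
from h import *
st();p=telemetry.get_obs()['eef_pos']-[.688,0,.1005];print(np.degrees(np.arctan2(p[2],p[0])),np.hypot(p[0],p[2]));print(telemetry.get_obs()['joint_pos'])
```

```text
t17.30 pos [678.5 180.5 256.8] xdir 90.22 tilt 6.22 F [-5.   1.  -0.3] w 35.1
93.49190053935577 0.15660668297219063
[ 0.26318311  0.81027552  0.9481156   1.81690577 -0.0078869   0.26160432]
```

>>> apply_moves(
  moves=[
    [[0,6,-0.8,0],[0,6,-0.7,0],[0,6,-0.5,0],[0,5,-0.3,0],[0,5,0,0],[0,5,0.1,0],[0,4,0.2,0],[0,4,0.3,0],[0,0,0,0],[0,0,0,0]],
  ],
)

```text
clock: 18.3
eef_pos: [0.6973, 0.1806, 0.2572]
tool_rot: [0.705, 0.705, -0.066, -0.04]
ft_force: [0.2, 0.3, -5.3]
grip_width: 0.0349
```

Run:
```python
from h import *
st();p=telemetry.get_obs()['eef_pos']-[.688,0,.1005];print(np.degrees(np.arctan2(p[2],p[0])),np.hypot(p[0],p[2]));print(telemetry.get_obs()['joint_pos'])
```

```text
t18.30 pos [697.3 180.6 257.2] xdir 90.21 tilt 8.85 F [ 0.2  0.3 -5.3] w 34.9
86.58868448455793 0.15698764887281896
[0.25246886 0.97550302 1.275128   2.02489314 0.00239077 0.25128342]
```

>>> apply_moves(
  moves=[
    [[0,0,0,0],[0,0,0,0],[0,0,0,0],[0,0,0,0],[0,-1.5,-10,0],[0,-3,-20,0],[0,-3,-20,0],[0,-3,-20,0],[0,-3,-15,0],[0,0,0,0]],
  ],
  hand=1,
)

```text
clock: 19.3
eef_pos: [0.6642, 0.1737, 0.3389]
tool_rot: [0.706, 0.706, -0.05, -0.028]
ft_force: [-0.9, -0.4, -0.5]
grip_width: 0.0852
```

Run:
```python
from h import *
st();print(telemetry.get_obs()['joint_pos']);go((.46,.2145,.30))
```

```text
t19.30 pos [664.2 173.7 338.9] xdir 90.11 tilt 6.59 F [-0.9 -0.4 -0.5] w 85.2
[ 2.56595184e-01  8.64873661e-01  1.27540038e+00  2.09638561e+00
 -1.83843499e-03  2.56438642e-01]
delta tool mm [  42.4 -198.7   60. ]
```

>>> apply_moves(
  moves=[
    [[4,-25,0,0],[5,-30,0,0],[5,-30,0,0],[5,-30,5,0],[5,-30,10,0],[5,-30,10,0],[5,-20,15,0],[5,-10,20,0],[0,0,0,0],[0,0,0,0]],
  ],
)

```text
clock: 20.3
eef_pos: [0.4551, 0.215, 0.2988]
tool_rot: [0.706, 0.706, -0.041, -0.024]
ft_force: [-0.4, 0.1, 0.5]
grip_width: 0.0851
```

Run:
```python
from h import *
st();a=pic('side');w=pic('wrist')
v=np.hstack([a['im'][60:300,110:410],w['im'][0:384,0:400][:240]]) if 0 else None
A=cv2.resize(a['im'][60:300,110:410],(400,320));W=cv2.resize(w['im'],(400,300))
cv2.imwrite('pics/m1.png',np.hstack([A[:300],W])[:,:,::-1])
for p in((.415,.0642,.04),(.415,.215,.04),(.495,.0637,.04),(.495,.2135,.04)): print(proj(w,p))
```

```text
t20.30 pos [455.1 215.  298.8] xdir 90.06 tilt 5.45 F [-0.4  0.1  0.5] w 85.1
[145.773147  138.8022858]
[262.47790939 138.99632738]
[149.97000958 198.69170454]
[261.12154787 199.3845673 ]
```

View pics/m1.png

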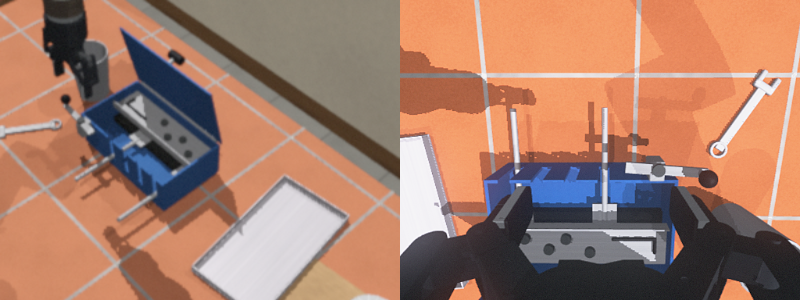

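Run:
```python
from h import *
st();go((.435,.2147,.100));go((.435,.2147,.053))
```

```text
t20.40 pos [455.6 214.9 298.5] xdir 90.01 tilt 5.47 F [ 0.6 -0.2  0.6] w 85.3
delta tool mm [  4.5  -2.2 199.5]
delta tool mm [  5.6   2.2 246.3]
```

>>> apply_moves(
  moves=[
    [[2,-1,15,0],[2,-1,30,0],[0.5,0,35,0],[0,0,35,0],[0,0,35,0],[0,0,25,0],[0,0,15,0],[0,0,5,0],[0,0,0,0],[0,0,0,0]],
  ],
  hand=-0.2,
)

```text
clock: 21.4
eef_pos: [0.455, 0.2174, 0.105]
tool_rot: [0.71, 0.703, -0.03, -0.02]
ft_force: [-0.9, 0.1, 0.1]
grip_width: 0.0343
```

Run:
```python
from h import *
st();go((.435,.2147,.053))
c=pic('wrist','w5.png')
print([proj(c,(x,.2147,.04)).round(1) for x in (.415,.435,.455)])
```

```text
t21.40 pos [455.  217.4 105. ] xdir 89.45 tilt 4.15 F [-0.9  0.1  0.1] w 34.3
delta tool mm [ -2.2 -16.2  53.4]
[array([255. , 156.5]), array([255.3, 186.3]), array([255.7, 214.8])]
```

View pics/w5.png

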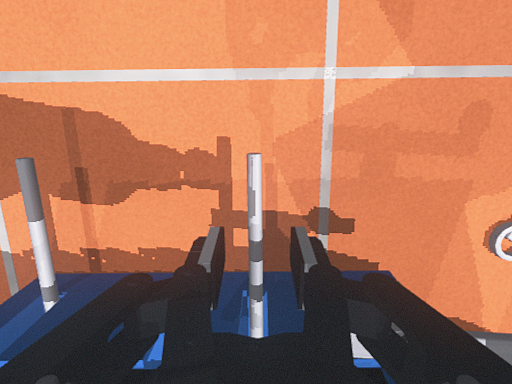

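>>> apply_moves(
  moves=[
    [[-1,-9,0,-0.3],[-1,-8,0,-0.2],[0,-1,10,0],[0,0,15,0],[0,0,14,0],[0,0,10,0],[0,0,4,0],[0,0,0,0],[0,0,0,0],[0,0,0,0]],
  ],
)

```text
clock: 22.45
eef_pos: [0.4334, 0.2164, 0.0551]
tool_rot: [0.706, 0.707, -0.025, -0.018]
ft_force: [0.1, 0.1, 0.2]
grip_width: 0.0344
```

Run:
```python
from h import *
st();go((.435,.2147,.053))
```

```text
t22.45 pos [433.4 216.4  55.1] xdir 90.08 tilt 3.59 F [0.1 0.1 0.2] w 34.4
delta tool mm [-1.6  1.7  2. ]
```

>>> apply_moves(
  moves=[
    [[-1,0,3,0],[0,0,1,0],[0,0,0,0],[0,0,0,0],[0,0,0,0],[0,0,0,0],[0,0,0,0],[0,0,0,0],[0,0,0,0],[0,0,0,0]],
  ],
  hand=-1,
)

```text
clock: 23.45
eef_pos: [0.434, 0.2156, 0.0521]
tool_rot: [0.707, 0.707, -0.024, -0.018]
ft_force: [-0.2, -0.1, 0.2]
grip_width: 0.0073
```

Run:
```python
from h import *
st()
```

```text
t23.45 pos [434.  215.6  52.1] xdir 90.06 tilt 3.47 F [-0.2 -0.1  0.2] w 7.3
```

>>> apply_moves(
  moves=[
    [[0,-5,0.2,0],[0,-6,0.3,0],[0,-6,0.3,0],[0,-6,0.3,0],[0,-6,0.3,0],[0,-6,0.3,0],[0,-6,0.3,0],[0,-6,0.3,0],[0,-6,0.3,0],[0,0,0,0]],
  ],
)

```text
clock: 24.45
eef_pos: [0.3755, 0.2152, 0.0524]
tool_rot: [0.706, 0.707, -0.025, -0.018]
ft_force: [-0.5, 0.0, -0.9]
grip_width: 0.0068
```

Run:
```python
from h import *
st();w=pic('wrist')
W=w['im'][60:384,120:400];cv2.imwrite('pics/w6.png',W[:,:,::-1])
```

```text
t24.45 pos [375.5 215.2  52.4] xdir 90.09 tilt 3.50 F [-0.5  0.  -0.9] w 6.8
```

View pics/w6.png

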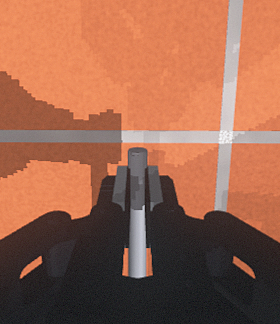

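>>> apply_moves(
  moves=[
    [[0,-0.4,-8.2,0],[0,-0.2,-8.2,0],[0,0,-8.2,0],[0,0.1,-8.2,0],[0,0.3,-8.2,0],[0,0.5,-8.2,0],[0,0.7,-8.2,0],[0,0.8,-8.2,0],[0,1,-8.2,0],[0,1.2,-8.2,0]],
  ],
)

```text
clock: 25.5
eef_pos: [0.3866, 0.216, 0.1408]
tool_rot: [0.707, 0.707, -0.024, -0.018]
ft_force: [4.8, 4.1, -2.5]
grip_width: 0.007
```

Run:
```python
from h import *
st();a=pic('side');w=pic('scene')
A=cv2.resize(a['im'][80:260,120:320],(500,450));W=cv2.resize(w['im'][90:270,220:420],(500,450))
cv2.imwrite('pics/m2.png',cv2.resize(np.hstack([A,W]),(800,360))[:,:,::-1])
```

```text
t25.50 pos [386.6 216.  140.8] xdir 90.05 tilt 3.42 F [ 4.8  4.1 -2.5] w 7.0
```

View pics/m2.png

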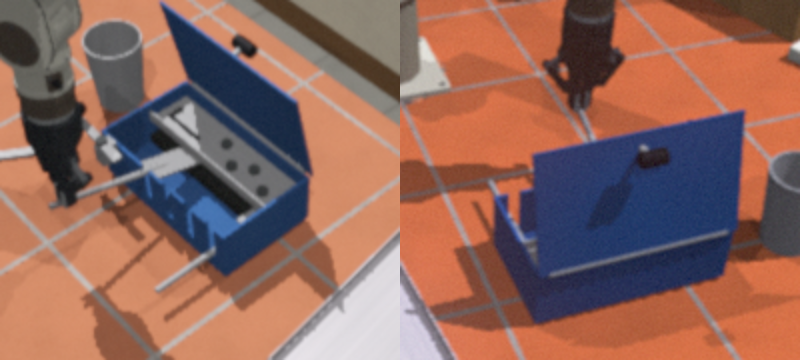

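>>> apply_moves(
  moves=[
    [[0,1.4,-7.5,0],[0,1.7,-7.5,0],[0,1.9,-7.5,0],[0,2.1,-7.5,0],[0,2.3,-7.5,0],[0,2.4,-7.5,0],[0,2.6,-7.5,0],[0,2.7,-7.5,0],[0,2.8,-7.5,0],[0,2.9,-7.5,0]],
  ],
)

```text
clock: 26.6
eef_pos: [0.4143, 0.216, 0.2188]
tool_rot: [0.707, 0.707, -0.026, -0.018]
ft_force: [-0.7, 0.6, -2.6]
grip_width: 0.007
```

Run:
```python
from h import *
st();a=pic('side');w=pic('scene')
A=cv2.resize(a['im'][80:260,120:320],(500,450));W=cv2.resize(w['im'][90:270,220:420],(500,450))
cv2.imwrite('pics/m3.png',A[:,:,::-1])
```

```text
t26.60 pos [414.3 216.  218.8] xdir 90.04 tilt 3.66 F [-0.7  0.6 -2.6] w 7.0
```

View pics/m3.png

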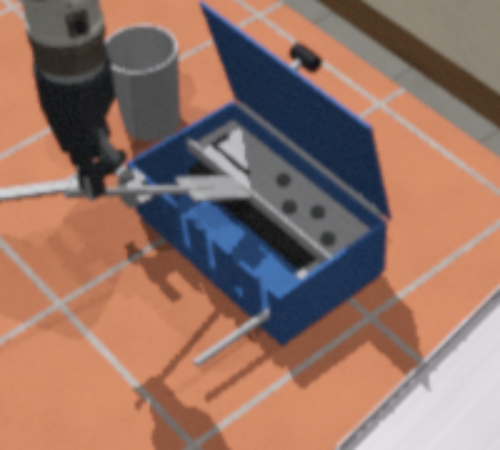

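Run:
```python
from h import *
b=load('side')
def ony(c,u,v,y):
    o,d=ray(c,u,v); return o+d*(y-o[1])/d[1]
for p in((250,187),(182,186),(245,193)): print(ony(b,120+p[0]*.4,80+p[1]*.4,.215))
```

```text
[0.62403054 0.215      0.06504414]
[0.52622842 0.215      0.13486777]
[0.61554017 0.215      0.06010019]
```

>>> apply_moves(
  moves=[
    [[0,-4,-3,0],[0,-4,-5,0],[0,-2.5,-10,0],[0,-0.6,-12,0],[0,-0.8,-15,0],[0,-1,-15,0],[0,-1,-15,0],[0,-1,-15,0],[0,-1,-10,0],[0,0,0,0]],
  ],
)

```text
clock: 27.7
eef_pos: [0.403, 0.2174, 0.3289]
tool_rot: [0.706, 0.707, -0.024, -0.017]
ft_force: [0.9, 0.2, -0.8]
grip_width: 0.0069
```

Run:
```python
from h import *
st();a=pic('side');w=pic('scene')
A=cv2.resize(a['im'][40:260,100:340],(480,440));W=cv2.resize(w['im'],(512,384))
k=np.zeros((440,800,3),np.uint8);k[:,:420]=A[:,:420];k[:300,420:]=cv2.resize(w['im'],(380,285))[:, :][:300] if 0 else np.vstack([cv2.resize(w['im'],(380,285)),np.zeros((15,380,3),np.uint8)])
cv2.imwrite('pics/m4.png',k[:,:,::-1])
```

```text
t27.70 pos [403.  217.4 328.9] xdir 90.08 tilt 3.30 F [ 0.9  0.2 -0.8] w 6.9
```

View pics/m4.png

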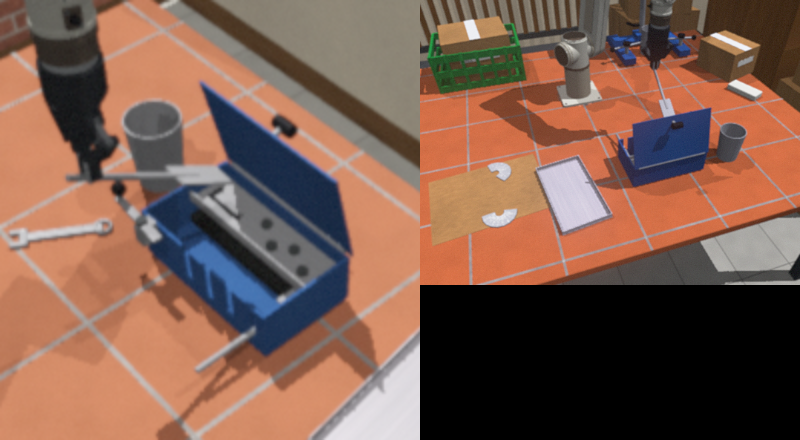

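```bash
cat >> h.py <<'E'
def ony(c,u,v,y):
    o,d=ray(c,u,v); return o+d*(y-o[1])/d[1]
def tray(c):
    hsv=cv2.cvtColor(c['im'],cv2.COLOR_RGB2HSV);m=(hsv[...,1]<60)&(hsv[...,2]>90)
    m=m.astype(np.uint8)
    u,v=proj(c,(.641,-.188,.003)).astype(int)
    m=cv2.morphologyEx(m,cv2.MORPH_OPEN,np.ones((3,3)))
    n,l=cv2.connectedComponents(m); j=l[v,u]
    cs,_=cv2.findContours((l==j).astype(np.uint8),cv2.RETR_EXTERNAL,cv2.CHAIN_APPROX_NONE)
    h=max(cs,key=cv2.contourArea)[:,0]
    P=np.array([onz(c,x,y,.02)[:2] for x,y in h],np.float32)
    r=cv2.minAreaRect(P);print('tray',np.round(r[0],4),np.round(r[1],4),round(r[2],2),cv2.approxPolyDP(cv2.convexHull(h),4,True)[:,0].tolist())
E
python3 - <<'E'
from h import *
a,b=load('scene'),load('side')
tray(a);tray(b)
t=ony(b,214,130,.217);g=np.array([.4025,.217,.317]);print(t,np.linalg.norm(t-g),np.degrees(np.arctan2(g[2]-t[2],t[0]-g[0])))
E
```

```text
tray [ 0.6426 -0.1876] [0.3417 0.1883] 5.78 [[214, 210], [258, 292], [192, 316], [156, 226]]
tray [ 0.6351 -0.1872] [0.3371 0.1922] 5.4 [[326, 192], [370, 224], [353, 249], [302, 300], [254, 259]]
[0.61133486 0.217      0.17731694] 0.2512436204299592 33.77731673813314
```

>>> apply_moves(
  moves=[
    [[-10,0,0,0],[-20,0,0,0],[-28,0,0,0],[-32,0,0,0],[-32,0,0,0],[-32,0,0,0],[-32,0,0,0],[-32,0,0,0],[-32,5,0,0],[-32,10,0,0]],
  ],
)

```text
clock: 28.8
eef_pos: [0.4115, -0.0777, 0.3214]
tool_rot: [0.704, 0.709, -0.033, -0.021]
ft_force: [1.2, 0.2, -1.3]
grip_width: 0.0067
```

>>> apply_moves(
  moves=[
    [[-28,18,0,0],[-24,24,0,0],[-16,26,0,-2],[-8,26,0,-2],[0,20,0,-2],[0,14,10,0],[0,6,10,0],[0,0,0,0],[0,0,0,0],[0,0,0,0]],
  ],
)

```text
clock: 29.8
eef_pos: [0.5389, -0.163, 0.2815]
tool_rot: [0.669, 0.742, -0.039, -0.031]
ft_force: [-0.4, 1.1, -0.8]
grip_width: 0.0064
```

```bash
cat >> h.py <<'E'
TC=np.array([.640,-.1875]);TY=np.radians(5.9)
def tr(x,y): return TC+np.array([x*np.cos(TY)-y*np.sin(TY),x*np.sin(TY)+y*np.cos(TY)])
def grip(off=.012):
    o=telemetry.get_obs(); r=R.from_quat(o['tool_rot']).as_matrix(); return o['eef_pos']+off*r[:,2]
def stir(c,u,v,yplane=None):
    # tip ray intersect vertical plane through grip along tool y heading
    o=telemetry.get_obs(); r=R.from_quat(o['tool_rot']).as_matrix(); g=grip(); h=r[:,1].copy();h[2]=0;h/=np.linalg.norm(h);n=np.array([-h[1],h[0],0])
    p,d=ray(c,u,v); t=p+d*((g-p)@n)/(d@n); print('grip',g.round(4),'tip',t.round(4),'len',np.linalg.norm(t-g).round(4),'ang',np.degrees(np.arctan2(g[2]-t[2],(t-g)@h)).round(1))
def togo(tx,ty,gz,off=.012):
    o=telemetry.get_obs(); r=R.from_quat(o['tool_rot']).as_matrix(); p=np.r_[tr(tx,ty),gz]-grip(off); print('togo tool mm',(r.T@p*1000).round(1))
E
python3 - <<'E'
from h import *
st();togo(-.0794,.04,.16)
a=pic('scene');b=pic('side')
k=np.zeros((440,800,3),np.uint8);k[:384,:400]=b['im'][:,100:500];k[:384,400:]=a['im'][:,50:450];
cv2.imwrite('pics/m5.png',k[:384,:,::-1])
E
```

```text
t29.80 pos [ 538.9 -163.   281.5] xdir 95.95 tilt 5.68 F [-0.4  1.1 -0.8] w 6.4
togo tool mm [  6.   30.5 107. ]
```

View pics/m5.png

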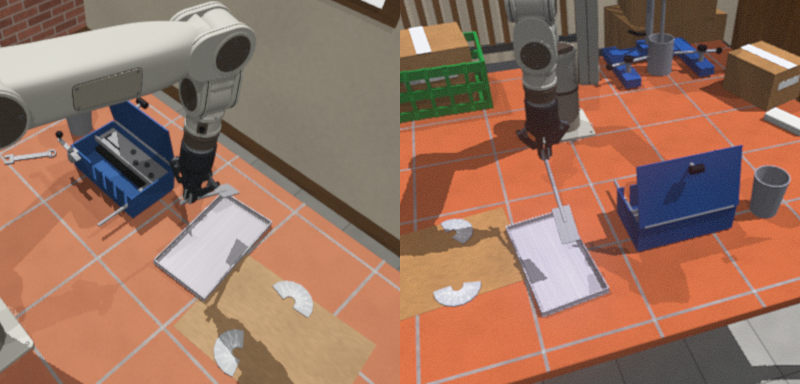

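Run:
```python
from h import *
b=load('side');a=load('scene')
stir(b,328,190); print(tri([(b,328,190),(a,216,242)]))
```

```text
grip [ 0.5381 -0.1632  0.2701] tip [ 0.7165 -0.1447  0.1413] len 0.2208 ang 35.7
(array([ 0.71498803, -0.15465165,  0.14262222]), [np.float64(3.167925119683156), np.float64(3.589722508293616)])
```

>>> apply_moves(
  moves=[
    [[3,10,10,0],[3,15,15,0],[0,6,18,0],[0,0,18,0],[0,0,18,0],[0,0,14,0],[0,0,8,0],[0,0,3,0],[0,0,0,0],[0,0,0,0]],
  ],
)

```text
clock: 30.9
eef_pos: [0.566, -0.1512, 0.1651]
tool_rot: [0.667, 0.743, -0.037, -0.029]
ft_force: [-0.7, 0.4, -1.0]
grip_width: 0.0067
```

Run:
```python
from h import *
st();print(grip());togo(-.077,.04,.14);togo(-.12,.04,.012)
```

```text
t30.90 pos [ 566.  -151.2  165.1] xdir 96.19 tilt 5.43 F [-0.7  0.4 -1. ] w 6.7
[ 0.564855   -0.15142018  0.15314368]
togo tool mm [-3.5 -4.7 13.7]
togo tool mm [ -2.5 -35.4 145.2]
```

>>> apply_moves(
  moves=[
    [[-1,-0.5,6,0],[-1,0,6,0],[-1,-4,7,0],[0,-3.7,7,0],[0,-3.5,7.2,0],[0,-3.2,7.3,0],[0,-3,7.5,0],[0,-2.7,7.6,0],[0,-2.4,7.7,0],[0,-2.2,7.8,0]],
  ],
)

```text
clock: 31.9
eef_pos: [0.5353, -0.16, 0.0953]
tool_rot: [0.668, 0.743, -0.035, -0.025]
ft_force: [-0.1, -0.6, -0.6]
grip_width: 0.0069
```

Run:
```python
from h import *
st();print(grip());togo(-.12,.04,.012)
a=pic('scene');b=pic('side');tray(a);tray(b)
```

```text
t31.90 pos [ 535.3 -160.    95.3] xdir 96.12 tilt 4.91 F [-0.1 -0.6 -0.6] w 6.9
[ 0.53430477 -0.16018526  0.08336552]
togo tool mm [  2.8 -11.5  72.6]
tray [ 0.6426 -0.1876] [0.3417 0.1883] 5.8 [[214, 210], [258, 292], [192, 316], [156, 226]]
tray [ 0.6338 -0.1897] [0.337  0.1898] 6.64 [[326, 192], [370, 224], [353, 249], [302, 300], [254, 259]]
```

>>> apply_moves(
  moves=[
    [[1,-1.9,7.5,0],[1,-1.6,8,0],[0,-1.4,8,0],[0,-1,8,0],[0,-0.7,8,0],[0,-0.4,8,0],[0,-0.1,7,0],[0,0.1,6,0],[0,0.2,3,0],[0,0,0,0]],
  ],
)

```text
clock: 33.0
eef_pos: [0.5218, -0.1597, 0.0262]
tool_rot: [0.668, 0.743, -0.035, -0.025]
ft_force: [-1.0, -0.8, 1.5]
grip_width: 0.0065
```

Run:
```python
from h import *
st();print(grip());togo(-.12,.04,.012)
```

```text
t33.00 pos [ 521.8 -159.7   26.2] xdir 96.13 tilt 4.99 F [-1.  -0.8  1.5] w 6.5
[ 0.52077756 -0.1599098   0.01424712]
togo tool mm [ 0.3 -4.   2.6]
```

>>> apply_moves(
  moves=[
    [[0,0,1.5,0],[0,0,1.5,0],[0,0,0.7,0],[0,0,0,0],[0,0,0,0],[0,0,0,0],[0,0,0,0],[0,0,0,0],[0,0,0,0],[0,0,0,0]],
  ],
)

```text
clock: 34.0
eef_pos: [0.5214, -0.1597, 0.0228]
tool_rot: [0.668, 0.743, -0.036, -0.025]
ft_force: [0.2, 0.5, -1.1]
grip_width: 0.0064
```

>>> apply_moves(
  moves=[
    [[0,0,0,0],[0,0,0,0],[0,0,0,0],[0,0,0,0],[0,0,0,0],[0,0,0,0],[0,-1,-10,0],[0,-2,-20,0],[0,-3,-30,0],[0,-4,-40,0]],
  ],
  hand=-0.5,
)

```text
clock: 35.0
eef_pos: [0.516, -0.1579, 0.1223]
tool_rot: [0.668, 0.743, -0.038, -0.031]
ft_force: [-0.1, -0.8, -0.2]
grip_width: 0.0213
```

>>> apply_moves(
  moves=[
    [[0,-4,-40,0],[0,-10,-30,0],[10,-20,-20,0],[20,-20,-10,0],[25,-20,0,0],[25,-10,0,0],[25,-10,0,2],[25,0,0,2],[25,0,0,2],[20,0,0,0]],
  ],
)

```text
clock: 36.0
eef_pos: [0.4179, 0.0103, 0.2487]
tool_rot: [0.71, 0.703, -0.033, -0.017]
ft_force: [1.1, -0.5, -0.1]
grip_width: 0.0212
```

Run:
```python
from h import *
st()
a=pic('scene');b=pic('side')
k=np.zeros((420,800,3),np.uint8);k[:384,:400]=b['im'][:,100:500];k[:384,400:]=a['im'][:,50:450]
k=k[130:384];cv2.imwrite('pics/m6.png',k[:,:,::-1]);go((.438,.0645,.12));
w=pic('wrist');print([proj(w,p).round(0) for p in((.415,.0642,.04),(.5,.063,.04))])
```

```text
t36.00 pos [417.9  10.3 248.7] xdir 89.50 tilt 4.24 F [ 1.1 -0.5 -0.1] w 21.2
delta tool mm [ 56.4  28.5 125.7]
[array([308., 170.]), array([305., 240.])]
```

View pics/m6.png

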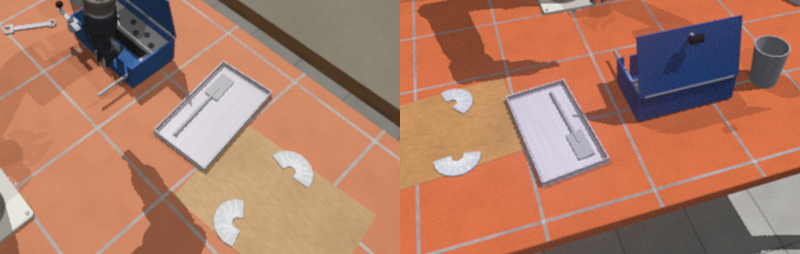

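Run:
```python
from h import *
w=load('wrist');b=load('side')
hsv=cv2.cvtColor(w['im'],cv2.COLOR_RGB2HSV);m=(hsv[...,1]<50)&(hsv[...,2]>70)
for r in(160,164,166,168,170,172,175,180,190,200,210): 
    x=np.where(m[r,270:345])[0]; print(r,(x.min()+270,x.max()+270) if len(x) else None, onz(w,x.mean()+270,r,.04).round(4) if len(x) else '')
for u,v in((276,264),(308,223),(330,211)): print('A',onz(b,u,v,.008).round(4))
```

```text
160 None 
164 None 
166 None 
168 None 
170 None 
172 (np.int64(303), np.int64(310)) [0.4168 0.062  0.04  ]
175 (np.int64(303), np.int64(310)) [0.4202 0.0621 0.04  ]
180 (np.int64(303), np.int64(310)) [0.4261 0.0623 0.04  ]
190 (np.int64(303), np.int64(310)) [0.4379 0.0627 0.04  ]
200 (np.int64(302), np.int64(309)) [0.45   0.0619 0.04  ]
210 (np.int64(302), np.int64(309)) [0.4622 0.0623 0.04  ]
A [ 0.5082 -0.1646  0.008 ]
A [ 0.6734 -0.1276  0.008 ]
A [ 0.7543 -0.1411  0.008 ]
```

>>> apply_moves(
  moves=[
    [[15,8,0,0],[20,9,10,0],[14,9,20,-0.5],[5,0,30,0],[0,0,30,0],[0,0,20,0],[0,0,10,0],[0,0,4,0],[0,0,0,0],[0,0,0,0]],
  ],
  hand=-0.2,
)

```text
clock: 37.15
eef_pos: [0.4412, 0.0555, 0.1229]
tool_rot: [0.709, 0.704, -0.03, -0.013]
ft_force: [0.5, -0.1, -0.5]
grip_width: 0.0339
```

Run:
```python
from h import *
st();go((.4345,.0627,.052))
w=pic('wrist');hsv=cv2.cvtColor(w['im'],cv2.COLOR_RGB2HSV);m=(hsv[...,1]<50)&(hsv[...,2]>70)
print(proj(w,(.416,.0627,.04)))
for r in range(100,240,12):
    x=np.where(m[r,200:310])[0]
    if len(x): print(r,(x.min()+200,x.max()+200), onz(w,x.mean()+200,r,.04).round(4))
```

```text
t37.15 pos [441.2  55.5 122.9] xdir 89.66 tilt 3.75 F [ 0.5 -0.1 -0.5] w 33.9
delta tool mm [ 8.9 -2.5 71. ]
[270.85526856 172.21007348]
172 (np.int64(200), np.int64(276)) [0.4158 0.0585 0.04  ]
184 (np.int64(200), np.int64(276)) [0.4247 0.0585 0.04  ]
196 (np.int64(200), np.int64(276)) [0.4338 0.0554 0.04  ]
208 (np.int64(200), np.int64(276)) [0.443  0.0553 0.04  ]
220 (np.int64(200), np.int64(276)) [0.4525 0.0526 0.04  ]
232 (np.int64(200), np.int64(305)) [0.4621 0.0514 0.04  ]
```

>>> apply_moves(
  moves=[
    [[5,-3,0,-0.3],[4,-1,10,0],[0,-0.5,18,0],[0,0,18,0],[0,0,14,0],[0,0,8,0],[0,0,3,0],[0,0,0,0],[0,0,0,0],[0,0,0,0]],
  ],
)

```text
clock: 38.2
eef_pos: [0.4357, 0.0664, 0.0523]
tool_rot: [0.706, 0.708, -0.025, -0.01]
ft_force: [0.4, -1.3, 1.0]
grip_width: 0.0343
```

Run:
```python
from h import *
st();go((.4345,.0627,.052))
```

```text
t38.20 pos [435.7  66.4  52.3] xdir 90.15 tilt 3.11 F [ 0.4 -1.3  1. ] w 34.3
delta tool mm [-3.7 -1.2  0.5]
```

Close, then pull forward about 58 mm.

>>> apply_moves(
  moves=[
    [[-3.5,0,0,0],[0,0,0,0],[0,0,0,0],[0,0,0,0],[0,0,0,0],[0,0,0,0],[0,0,0,0],[0,0,0,0],[0,0,0,0],[0,0,0,0]],
  ],
  hand=-1,
)

```text
clock: 39.2
eef_pos: [0.4366, 0.0628, 0.0535]
tool_rot: [0.706, 0.708, -0.024, -0.009]
ft_force: [-0.1, 0.3, -0.6]
grip_width: 0.0067
```

>>> apply_moves(
  moves=[
    [[0,-5,0.2,0],[0,-6,0.3,0],[0,-6,0.3,0],[0,-6,0.3,0],[0,-6,0.3,0],[0,-6,0.3,0],[0,-6,0.3,0],[0,-6,0.3,0],[0,-6,0.3,0],[0,0,0,0]],
  ],
)

```text
clock: 40.2
eef_pos: [0.3782, 0.0624, 0.0535]
tool_rot: [0.706, 0.708, -0.024, -0.009]
ft_force: [-0.7, -0.2, -1.2]
grip_width: 0.0072
```

Run:
```python
from h import *
st()
```

```text
t40.20 pos [378.2  62.4  53.5] xdir 90.14 tilt 2.97 F [-0.7 -0.2 -1.2] w 7.2
```

>>> apply_moves(
  moves=[
    [[0,-0.4,-8.2,0],[0,-0.2,-8.2,0],[0,0,-8.2,0],[0,0.1,-8.2,0],[0,0.3,-8.2,0],[0,0.5,-8.2,0],[0,0.7,-8.2,0],[0,0.8,-8.2,0],[0,1,-8.2,0],[0,1.2,-8.2,0]],
  ],
)

```text
clock: 41.2
eef_pos: [0.3873, 0.0644, 0.1421]
tool_rot: [0.706, 0.708, -0.024, -0.009]
ft_force: [0.1, -0.0, -1.8]
grip_width: 0.0073
```

Run:
```python
from h import *
st()
```

```text
t41.20 pos [387.3  64.4 142.1] xdir 90.15 tilt 2.95 F [ 0.1 -0.  -1.8] w 7.3
```

>>> apply_moves(
  moves=[
    [[0,1.4,-7.5,0],[0,1.7,-7.5,0],[0,1.9,-7.5,0],[0,2.1,-7.5,0],[0,2.3,-7.5,0],[0,2.4,-7.5,0],[0,2.6,-7.5,0],[0,2.7,-7.5,0],[0,2.8,-7.5,0],[0,2.9,-7.5,0]],
  ],
)

```text
clock: 42.2
eef_pos: [0.4156, 0.0656, 0.222]
tool_rot: [0.706, 0.707, -0.025, -0.009]
ft_force: [0.4, 0.5, -2.6]
grip_width: 0.0067
```

Run:
```python
from h import *
st()
```

```text
t42.20 pos [415.6  65.6 222. ] xdir 90.11 tilt 3.00 F [ 0.4  0.5 -2.6] w 6.7
```

>>> apply_moves(
  moves=[
    [[-0.5,-4,-3,0],[0,-4,-5,0],[0,-2.5,-10,0],[0,-0.6,-12,0],[0,-0.8,-15,0],[0,-1,-15,0],[0,-1,-15,0],[0,-1,-15,0],[0,-1,-10,0],[0,0,0,0]],
  ],
)

```text
clock: 43.2
eef_pos: [0.4019, 0.0667, 0.3321]
tool_rot: [0.707, 0.707, -0.024, -0.007]
ft_force: [0.2, 0.8, -1.0]
grip_width: 0.0065
```

Run:
```python
from h import *
st(); b=pic('side'); hsv=cv2.cvtColor(b['im'],cv2.COLOR_RGB2HSV)
tray(b)
# expected tip for angles
g=grip()
for an in(20,30,35,40): print(an,proj(b,g+.24*np.array([np.cos(np.radians(an)),0,-np.sin(np.radians(an))])).round(0))
print(proj(b,g))
cv2.imwrite('pics/z.png',b['im'][:,:,::-1])
# ascii of saturation along region
m=(hsv[...,1]<60)&(hsv[...,2]>100)
B,l=blobs(b['im'],m,[150,60,300,210],60)
n=l.max()
for i in range(1,n+1):
    ys,xs=np.where(l==i)
    if len(xs)>80: print(i,len(xs),'x',xs.min(),xs.max(),'y',ys.min(),ys.max(),'left',(xs.min(),ys[xs.argmin()]),'right',(xs.max(),ys[xs.argmax()]))
```

```text
t43.20 pos [401.9  66.7 332.1] xdir 90.05 tilt 2.83 F [ 0.2  0.8 -1. ] w 6.5
tray [ 0.6351 -0.1872] [0.3371 0.1922] 5.4 [[326, 192], [370, 224], [353, 249], [302, 300], [254, 258]]
20 [252. 140.]
30 [247. 153.]
35 [244. 159.]
40 [241. 165.]
[180.33293033 159.55492069]
1 106 x 155 166 y 60 74 left (np.int64(155), np.int64(70)) right (np.int64(166), np.int64(60))
3 323 x 168 186 y 60 90 left (np.int64(168), np.int64(71)) right (np.int64(186), np.int64(76))
4 1179 x 188 299 y 60 142 left (np.int64(188), np.int64(60)) right (np.int64(299), np.int64(117))
5 1403 x 237 299 y 60 103 left (np.int64(237), np.int64(60)) right (np.int64(299), np.int64(60))
7 160 x 151 173 y 74 91 left (np.int64(151), np.int64(74)) right (np.int64(173), np.int64(89))
36 1055 x 187 267 y 131 183 left (np.int64(187), np.int64(159)) right (np.int64(267), np.int64(171))
48 120 x 259 299 y 183 209 left (np.int64(259), np.int64(200)) right (np.int64(299), np.int64(183))
```

>>> apply_moves(
  moves=[
    [[-10,0,0,0],[-20,0,0,0],[-28,0,0,0],[-30,0,0,0],[-30,5,0,0],[-30,10,0,0],[-30,18,0,0],[-30,24,0,0],[-28,26,0,-2],[-22,26,0,-2]],
  ],
)

```text
clock: 44.25
eef_pos: [0.5062, -0.2034, 0.3245]
tool_rot: [0.68, 0.733, -0.031, -0.013]
ft_force: [0.1, 0.2, -1.3]
grip_width: 0.0059
```

>>> apply_moves(
  moves=[
    [[-14,20,0,-2],[-6,12,5,0],[0,4,15,0],[0,0,20,0],[0,0,12,0],[0,0,5,0],[0,0,0,0],[0,0,0,0],[0,0,0,0],[0,0,0,0]],
  ],
)

```text
clock: 45.25
eef_pos: [0.5381, -0.2331, 0.2526]
tool_rot: [0.669, 0.742, -0.036, -0.021]
ft_force: [0.3, 0.5, -1.4]
grip_width: 0.0062
```

Run:
```python
from h import *
st();togo(-.077,-.04,.16)
b=pic('side');a=pic('scene');tray(a)
g=grip()
for c,n in((b,'side'),(a,'scene')):
  for an in(25,30,35,40):
    o=telemetry.get_obs(); r=R.from_quat(o['tool_rot']).as_matrix();h=r[:,1].copy();h[2]=0;h/=np.linalg.norm(h)
    print(n,an,proj(c,g+.24*(np.cos(np.radians(an))*h+[0,0,-np.sin(np.radians(an))])).round(0))
# difference against earlier? edge profile: blade mask
for c,u0 in((b,(300,140,400,260)),):
    x0,y0,x1,y1=u0
    g_=cv2.cvtColor(c['im'],cv2.COLOR_RGB2GRAY)[y0:y1:4,x0:x1:3]
    print('\n'.join(''.join('%x'%(v//16) for v in row) for row in g_))
```

```text
t45.25 pos [ 538.1 -233.1  252.6] xdir 95.96 tilt 4.73 F [ 0.3  0.5 -1.4] w 6.2
togo tool mm [-3.6 36.4 78. ]
tray [ 0.5441 -0.1976] [0.5397 0.1883] 5.78 [[169, 177], [214, 210], [258, 292], [192, 316], [156, 230]]
side 25 [355. 197.]
side 30 [352. 204.]
side 35 [349. 210.]
side 40 [345. 216.]
scene 25 [200. 258.]
scene 30 [199. 260.]
scene 35 [198. 262.]
scene 40 [197. 263.]
9984226666665555554777777777777777
9b95555645566787333367777777777777
99a5555468887875333333777777777777
9996655677777667733333337777777777
9967663333766677887433333477777777
9936773113776778887763333334777777
9923465336788589877777633333347777
9522233355433599998777775333333477
83322232232328a9999987777763333334
823432332332279aa99999877777533333
7122454434432999999999998777774333
4111122222114999999a99999977777743
111111112111799999999a999999778777
21111121111299999999999a9999998777
111121111115999999999999a999999877
7111111111127a999999999999a9999998
111121111127a67a999999999999a99999
111111112734ba986a99999999999aa99a
94111114b933438aa76a99999999999ba9
664211211122399aaaa76a9999999aa999
a542311111269aaaa9bca76a9999a99999
98234146abbbbbabbddddca9999a999999
77654acdcbbbbbbcdddcdc957a99999999
bbbccccccddccdddddcdc759a999999999
bbcbccbcddddddddddcc66999999999999
ccbcbccdddcddcddddb66a999999999999
dddccccddcddddddd96799999999999999
ddccccccdddddddc866999999999999999
cccccccccdddcdc8766999999999999999
cccccccdcddcdc76666689999999999999
```

>>> apply_moves(
  moves=[
    [[-2,10,8,0],[-2,15,14,0],[0,8,16,0],[0,3,16,0],[0,0,12,0],[0,0,7,0],[0,0,3,0],[0,0,0,0],[0,0,0,0],[0,0,0,0]],
  ],
)

```text
clock: 46.35
eef_pos: [0.5756, -0.2355, 0.1711]
tool_rot: [0.669, 0.743, -0.034, -0.017]
ft_force: [0.6, 0.3, -1.0]
grip_width: 0.0065
```

Run:
```python
from h import *
st();print(grip());togo(-.077,-.04,.14);togo(-.12,-.04,.012)
```

```text
t46.35 pos [ 575.6 -235.5  171.1] xdir 96.06 tilt 4.34 F [ 0.6  0.3 -1. ] w 6.5
[ 0.57476638 -0.23582043  0.1591313 ]
togo tool mm [ 1.8 -5.7 19.6]
togo tool mm [  4.4 -39.3 150.3]
```

>>> apply_moves(
  moves=[
    [[0.5,-2,8,0],[0.5,-2,8,0],[0.5,-4,7,0],[0,-3.7,7,0],[0,-3.5,7.2,0],[0,-3.2,7.3,0],[0,-3,7.5,0],[0,-2.7,7.6,0],[0,-2.4,7.7,0],[0,-2.2,7.8,0]],
  ],
)

```text
clock: 47.35
eef_pos: [0.5406, -0.2414, 0.0964]
tool_rot: [0.669, 0.742, -0.033, -0.013]
ft_force: [-1.7, -0.4, -0.4]
grip_width: 0.0063
```

Run:
```python
from h import *
st();print(grip());togo(-.12,-.04,.012)
```

```text
t47.35 pos [ 540.6 -241.4   96.4] xdir 95.93 tilt 4.05 F [-1.7 -0.4 -0.4] w 6.3
[ 0.53983015 -0.24175791  0.08443553]
togo tool mm [  5.5 -10.   73.1]
```

>>> apply_moves(
  moves=[
    [[1,-1.9,7.5,0],[1,-1.6,8,0],[0,-1.4,8,0],[0,-1,8,0],[0,-0.7,8,0],[0,-0.4,8,0],[0,-0.1,7,0],[0,0.1,6,0],[0,0.2,4,0],[0,0,0,0]],
  ],
)

```text
clock: 48.35
eef_pos: [0.5295, -0.2417, 0.0305]
tool_rot: [0.669, 0.743, -0.032, -0.012]
ft_force: [0.2, 1.3, 0.3]
grip_width: -0.0
```

Run:
```python
from h import *
st();print(grip());togo(-.12,-.04,.0105)
```

```text
t48.35 pos [ 529.5 -241.7   30.5] xdir 96.06 tilt 3.94 F [0.2 1.3 0.3] w -0.0
[ 0.52879835 -0.24204037  0.01853395]
togo tool mm [ 3.  -3.3  8.2]
```

>>> apply_moves(
  moves=[
    [[0,-1,-10,0],[0,-2,-20,0],[0,-3,-35,0],[0,-4,-40,0],[0,-5,-40,0],[0,-15,-40,0],[10,-25,-25,0],[20,-25,-10,2],[25,-20,0,2],[25,-10,0,2]],
  ],
)

```text
clock: 49.35
eef_pos: [0.4275, -0.1656, 0.2671]
tool_rot: [0.709, 0.704, -0.031, -0.006]
ft_force: [0.7, -0.6, -0.9]
grip_width: 0.0002
```

Run:
```python
from h import *
st();b=pic('side');a=pic('scene');tray(a);tray(b)
old=cv2.imread('pics/m6.png')[:,:,::-1]
d=np.abs(b['im'][130:384,100:500].astype(int)-old[:,:400]).sum(2)
m=(d>60).astype(np.uint8)
# restrict to tray polygon
poly=np.array([proj(b,np.r_[tr(x,y),.003]) for x,y in((-.158,-.084),(.158,-.084),(.158,.084),(-.158,.084))]).astype(np.int32)
pm=np.zeros((384,512),np.uint8);cv2.fillPoly(pm,[poly],1)
M=np.zeros((384,512),np.uint8);M[130:384,100:500]=m;M&=pm
n,l,s,c=cv2.connectedComponentsWithStats(M)
Ti=lambda p:np.array([[np.cos(TY),np.sin(TY)],[-np.sin(TY),np.cos(TY)]])@(p[:2]-TC)*1000
for i in range(1,n):
    if s[i,4]>25:
        ys,xs=np.where(l==i);P=np.array([Ti(onz(b,x,y,.006)) for x,y in zip(xs,ys)])
        print(s[i,4],'tray mm x',P[:,0].min().round(),P[:,0].max().round(),'y',P[:,1].min().round(),P[:,1].max().round())
        if s[i,4]>150:
            for q in range(-150,150,25):
                sel=P[(P[:,0]>q)&(P[:,0]<q+25)]
                if len(sel):print(q,sel[:,1].min().round(),sel[:,1].max().round())
for c,roi,nm in((a,[330,140,470,240],'sc'),(b,[200,60,330,200],'sd')):
    print(nm,blobs(c['im'],c['im'].max(2)<45,roi,10)[0])
print(proj(a,(.697,.1806,.257)),proj(b,(.697,.1806,.257)))
```

```text
t49.35 pos [ 427.5 -165.6  267.1] xdir 89.65 tilt 3.63 F [ 0.7 -0.6 -0.9] w 0.2
tray [ 0.6427 -0.187 ] [0.3417 0.1872] 5.63 [[214, 210], [258, 292], [192, 316], [156, 226]]
tray [ 0.6351 -0.1872] [0.3371 0.1922] 5.4 [[326, 192], [370, 224], [353, 249], [302, 300], [254, 259]]
873 tray mm x -153.0 126.0 y 20.0 86.0
-150 31.0 78.0
-125 33.0 79.0
-100 33.0 86.0
-75 33.0 86.0
-50 33.0 76.0
-25 35.0 74.0
0 37.0 85.0
25 20.0 86.0
50 22.0 84.0
75 22.0 84.0
100 22.0 85.0
125 40.0 40.0
796 tray mm x -141.0 126.0 y -70.0 -17.0
-150 -58.0 -42.0
-125 -59.0 -41.0
-100 -57.0 -42.0
-75 -56.0 -40.0
-50 -55.0 -39.0
-25 -54.0 -40.0
0 -54.0 -38.0
25 -70.0 -20.0
50 -69.0 -19.0
75 -69.0 -19.0
100 -68.0 -17.0
125 -48.0 -26.0
sc [(np.int32(54), array([345.2 , 170.46]))]
sd [(np.int32(114), array([234.61, 129.04])), (np.int32(845), array([239.08, 180.6 ])), (np.int32(37), array([251.57, 165.57]))]
[347.87768063 171.24305503] [243.58049984 102.02869681]
```

Run:
```python
from h import *
b=load('side');a=load('scene')
for th in(40,55,70): print(th,blobs(b['im'],b['im'].max(2)<th,[225,80,265,120],8)[0],blobs(a['im'],a['im'].max(2)<th,[330,155,365,185],8)[0])
B,_=blobs(b['im'],b['im'].max(2)<55,[225,80,265,120],8);A,_=blobs(a['im'],a['im'].max(2)<55,[330,155,365,185],8)
if B and A:
    p,e=tri([(a,*max(A,key=lambda t:t[0])[1]),(b,*max(B,key=lambda t:t[0])[1])]);print(p,e);q=p-[.688,0,.1005];print(167.5-np.degrees(np.arctan2(q[2],q[0])),np.hypot(q[0],q[2]))
```

```text
40 [] [(np.int32(16), array([349.94, 170.12])), (np.int32(8), array([341.12, 171.38]))]
55 [(np.int32(246), array([259.7 ,  97.26])), (np.int32(12), array([231.58, 118.58]))] [(np.int32(109), array([346.22, 168.85]))]
70 [(np.int32(276), array([259.35,  97.13])), (np.int32(29), array([228.83, 117.83]))] [(np.int32(139), array([345.88, 168.91]))]
[0.72582502 0.1517052  0.28476957] [np.float64(3.6504147992789635), np.float64(3.057120390163108)]
89.099971909425 0.18811168436825693
```

Run:
```python
from h import *
b=load('side');a=load('scene')
im=cv2.imread('pics/m4.png')[:,:,::-1]
crop=im[90:170,250:340]; m=crop.max(2)<50
B,_=blobs(crop,m,[0,0,90,80],10);print(B)
e=max(B,key=lambda t:t[0])[1]; u,v=100+(250+e[0])/2-.25,40+(90+e[1])/2-.25
for A in((345.2,170.5),(346.2,168.9)):
    p,er=tri([(a,*A),(b,u,v)]);print(u,v,p,er);q=p-[.688,0,.1005];print(167.5-np.degrees(np.arctan2(q[2],q[0])),np.hypot(q[0],q[2]))
st();go((.69,.179,.37))
```

```text
[(np.int32(125), array([35.05, 37.87]))]
242.275 103.685 [0.69012277 0.17760834 0.25575857] [np.float64(0.36205441007020395), np.float64(0.31295532159800904)]
78.28332582014248 0.15527308196612566
242.275 103.685 [0.68934149 0.17862591 0.25791283] [np.float64(0.556442485005241), np.float64(0.4810258576733012)]
77.98827028142374 0.15741854793140697
t49.45 pos [ 427.4 -163.9  267.2] xdir 89.94 tilt 3.63 F [ 1.1  0.4 -0.1] w 0.1
delta tool mm [ 339.5  255.8 -128.4]
```

>>> apply_moves(
  moves=[
    [[10,0,-15,0],[25,0,-20,0],[35,0,-13,0],[40,0,0,0],[40,0,0,0],[40,10,0,0],[40,20,-2,0],[40,25,-2,0],[35,30,-2,0],[25,30,-2,0]],
  ],
  hand=1,
)

```text
clock: 50.45
eef_pos: [0.5527, 0.1747, 0.3118]
tool_rot: [0.709, 0.705, -0.027, -0.002]
ft_force: [0.8, -1.0, -0.5]
grip_width: 0.0856
```

Run:
```python
from h import *
st();go((.675,.179,.315));print(telemetry.get_obs()['joint_pos'])
```

```text
t50.45 pos [552.7 174.7 311.8] xdir 89.73 tilt 3.12 F [ 0.8 -1.  -0.5] w 85.6
delta tool mm [  4.7 122.   -8.3]
[ 0.3166414   0.43483587  0.44276173  1.62896024 -0.02118086  0.32261833]
```

>>> apply_moves(
  moves=[
    [[2,15,-1.5,0],[2,20,-2,0],[1,25,-2,0],[0,25,-2,0],[0,20,-1,0],[0,12,-1,0],[0,6,0,0],[0,3,0,0],[0,0,0,0],[0,0,0,0]],
  ],
)

```text
clock: 51.45
eef_pos: [0.6929, 0.184, 0.3056]
tool_rot: [0.705, 0.708, -0.028, -0.002]
ft_force: [0.1, -0.5, -0.1]
grip_width: 0.0856
```

Run:
```python
from h import *
st();go((.69,.179,.257));print(telemetry.get_obs()['joint_pos'])
w=pic('wrist');print(proj(w,(.69,.178,.257)),blobs(w['im'],w['im'].max(2)<45,[200,120,310,300],60)[0])
```

```text
t51.45 pos [692.9 184.  305.6] xdir 90.32 tilt 3.26 F [ 0.1 -0.5 -0.1] w 85.6
delta tool mm [-3.1 -0.9 48.8]
[ 0.26953405  0.8291362   1.1175076   1.91023632 -0.02507608  0.26544446]
[251.77418939 216.84261363] []
```

>>> apply_moves(
  moves=[
    [[-5,0,8,0.3],[-1,0,12,0],[0,0,12,0],[0,0,10,0],[0,0,7,0],[0,0,2,0],[0,0,0,0],[0,0,0,0],[0,0,0,0],[0,0,0,0]],
  ],
)

```text
clock: 52.5
eef_pos: [0.6901, 0.1761, 0.2577]
tool_rot: [0.706, 0.707, -0.026, 0.0]
ft_force: [0.3, 0.3, -0.2]
grip_width: 0.0857
```

>>> apply_moves(
  moves=[
    [[0,0,0,0],[0,0,0,0],[0,0,0,0],[0,0,0,0],[0,0,0,0],[0,0,0,0],[0,0,0,0],[0,0,0,0],[0,0,0,0],[0,0,0,0]],
  ],
  hand=-1,
)

```text
clock: 53.5
eef_pos: [0.6905, 0.1806, 0.2596]
tool_rot: [0.706, 0.708, -0.021, -0.003]
ft_force: [0.7, 0.5, 0.5]
grip_width: 0.0347
```

Run:
```python
from h import *
st();p=telemetry.get_obs()['eef_pos']-[.688,0,.1005];print(np.degrees(np.arctan2(p[2],p[0])),np.hypot(p[0],p[2]))
```

```text
t53.50 pos [690.5 180.6 259.6] xdir 90.23 tilt 2.42 F [0.7 0.5 0.5] w 34.7
89.08399099521598 0.1590912085627674
```

>>> apply_moves(
  moves=[
    [[0,-11,0.6,0],[0,-10.9,1.4,0],[0,-10.8,2.1,0],[0,-10.6,2.9,0],[0,-10.5,3.6,0],[0,-10.2,4.3,0],[0,-9.9,4.9,0],[0,-9.5,5.6,0],[0,-9.2,6.2,0],[0,-8.7,6.8,0]],
  ],
)

```text
clock: 54.5
eef_pos: [0.6115, 0.1799, 0.2398]
tool_rot: [0.707, 0.707, 0.009, 0.021]
ft_force: [0.7, -0.3, 9.6]
grip_width: 0.0349
```

Run:
```python
from h import *
st();p=telemetry.get_obs()['eef_pos']-[.688,0,.1005];print(np.degrees(np.arctan2(p[2],p[0])),np.hypot(p[0],p[2]))
```

```text
t54.50 pos [611.5 179.9 239.8] xdir 89.97 tilt 2.61 F [ 0.7 -0.3  9.6] w 34.9
118.7694614489855 0.15886447706677895
```

>>> apply_moves(
  moves=[
    [[0,-9.3,5.5,0],[0,-8.9,6.2,0],[0,-8.5,6.8,0],[0,-8,7.3,0],[0,-7.6,7.8,0],[0,-7.2,8.3,0],[0,-6.6,8.8,0],[0,-6,9.2,0],[0,-5.3,9.6,0],[0,-4.7,10,0]],
  ],
)

```text
clock: 55.5
eef_pos: [0.554, 0.1793, 0.1849]
tool_rot: [0.707, 0.706, 0.032, 0.037]
ft_force: [-9.4, -1.3, 11.8]
grip_width: 0.0353
```

Run:
```python
from h import *
st();p=telemetry.get_obs()['eef_pos']-[.688,0,.1005];print(np.degrees(np.arctan2(p[2],p[0])),np.hypot(p[0],p[2]))
```

```text
t55.50 pos [554.  179.3 184.9] xdir 89.93 tilt 5.60 F [-9.4 -1.3 11.8] w 35.3
147.79042331340733 0.15839642838629125
```

>>> apply_moves(
  moves=[
    [[0,-6.4,9.4,0],[0,-6,9.6,0],[0,-5.3,10.1,0],[0,-4.5,10.5,0],[0,-4,10.8,0],[0,-3,10,0],[0,-2,7,0],[0,-1,5,0],[0,-0.5,4,0],[0,0,2,0]],
  ],
)

```text
clock: 56.5
eef_pos: [0.5313, 0.179, 0.1283]
tool_rot: [0.705, 0.706, 0.044, 0.047]
ft_force: [-2.5, 0.9, -0.0]
grip_width: 0.0347
```

Run:
```python
from h import *
st();p=telemetry.get_obs()['eef_pos']-[.688,0,.1005];print(np.degrees(np.arctan2(p[2],p[0])),np.hypot(p[0],p[2]))
```

```text
t56.50 pos [531.3 179.  128.3] xdir 90.10 tilt 7.34 F [-2.5  0.9 -0. ] w 34.7
169.92698320010086 0.15913230539567824
```

>>> apply_moves(
  moves=[
    [[0,4,1,0],[0,4,1,0],[0,4,0.8,0],[0,4,0.6,0],[0,4,0.5,0],[0,4,0.4,0],[0,4,0.3,0],[0,4,0.2,0],[0,4,0,0],[0,4,0,0]],
  ],
)

```text
clock: 57.5
eef_pos: [0.5314, 0.1789, 0.1281]
tool_rot: [0.702, 0.712, 0.018, 0.021]
ft_force: [-10.9, 0.5, 7.3]
grip_width: 0.0348
```

Run:
```python
from h import *
st()
```

```text
t57.50 pos [531.4 178.9 128.1] xdir 90.85 tilt 3.11 F [-10.9   0.5   7.3] w 34.8
```

>>> apply_moves(
  moves=[
    [[0,4,0.5,0.8],[0,4,0.5,0],[0,4,0.5,0],[0,4,0.5,0],[0,4,0.5,0],[0,0,2,0],[0,0,2,0],[0,0,2,0],[0,0,0,0],[0,0,0,0]],
  ],
)

```text
clock: 58.5
eef_pos: [0.5313, 0.179, 0.1291]
tool_rot: [0.705, 0.709, 0.006, 0.01]
ft_force: [-1.2, 0.7, -1.3]
grip_width: 0.035
```

>>> apply_moves(
  moves=[
    [[0,0,0,0],[0,0,0,0],[0,0,0,0],[0,0,0,0],[0,0,0,0],[0,0,0,0],[0,0,-10,0],[0,0,-25,0],[0,-5,-35,0],[0,-15,-30,0]],
  ],
  hand=1,
)

```text
clock: 59.5
eef_pos: [0.5073, 0.1775, 0.2262]
tool_rot: [0.705, 0.709, -0.0, 0.008]
ft_force: [0.5, 0.0, 0.2]
grip_width: 0.0852
```

Run:
```python
from h import *
st();w=pic('wrist')
print('T pred shut',proj(w,(.5355,.1775,.1345)),blobs(w['im'],w['im'].max(2)<50,[200,100,310,320],60)[0])
print('knob pred',proj(w,(.502,.3505,.1365)))
```

```text
t59.50 pos [507.3 177.5 226.2] xdir 90.27 tilt 0.88 F [0.5 0.  0.2] w 85.2
T pred shut [259.27377559 227.66253046] []
knob pred [492.02623917 190.08495112]
```

>>> apply_moves(
  moves=[
    [[15,3,0,0],[25,5,0,0],[30,6,0,0],[30,6,0,0],[30,5,0,0],[22,3,0,0],[10,0,0,0],[0,0,0,0],[0,0,0,0],[0,0,0,0]],
  ],
  hand=-1,
)

```text
clock: 60.55
eef_pos: [0.5353, 0.351, 0.2323]
tool_rot: [0.705, 0.709, 0.005, 0.009]
ft_force: [0.2, 0.3, -0.2]
grip_width: 0.0
```

Run:
```python
from h import *
st();w=pic('wrist');b=pic('side');a=pic('scene')
print('knob pred',proj(w,(.502,.3505,.1365)))
for th in(50,60):
  B,_=blobs(w['im'],w['im'].max(2)<th,[150,60,400,210],60)
  for s,e in B: print(th,s,e,onz(w,*e,.1365))
print('T',[ (blobs(c['im'],c['im'].max(2)<55,roi,8)[0]) for c,roi in((a,[305,160,330,185]),(b,[190,145,220,175]))], proj(a,(.5355,.1775,.1345)),proj(b,(.5355,.1775,.1345)))
```

```text
t60.55 pos [535.3 351.  232.3] xdir 90.30 tilt 1.21 F [ 0.2  0.3 -0.2] w 0.0
knob pred [258.54019538 148.59181436]
T [[(np.int32(42), array([317.29, 173.  ]))], [(np.int32(51), array([203.71, 160.04]))]] [316.62007436 172.63136207] [203.17824459 159.89293885]
```

Run:
```python
from h import *
w=load('wrist');g=w['im'].max(2)[90:250:6,170:350:5]
print('\n'.join(' '.join('%3d'%v for v in r) for r in g))
```

```text
245 247 168 140 138 246 247 238 233 236 232 234 233 234 234 234 232 232 241 241 241 243 243 242 241 243 243 243 241 242 243 236 160 246 246 242
165 163 169 143 147 173 253 252 233 237 236 234 230 235 234 233 235 236 241 240 244 240 243 243 242 242 242 244 241 242 236 120 237 245 247 245
174 173 169 145 145 174 176 174 197 236 234 237 237 230 234 234 234 233 241 241 242 241 241 242 241 243 243 241 236 138 211 229 241 243 247 247
164 173 253 154 142 159 167 178 253 234 235 235 234 234 234 235 233 235 241 240 242 242 242 242 241 242 242 191 114 251 235 241 224 236 246 247
173 173 245 245 233 249 250 246 245 246 232 233 237 235 234 236 238 237 243 240 243 244 241 244 243 244 241 164 241 246 171 241 248 254 241 247
164 140 137 138 157 136 109 237 245 245 246 231 232 235 235 236 233 236 241 238 242 242 242 242 243 244 243 231 237 235 238 171 148 240 243 242
163  89  96  95  83 193 160  92 195 229 255 255 241 236 238 236 234 232 243 240 242 241 243 244 242 242 241 242 243 236 231 235 239 243 242 243
154  96  96  96  94 241 245 229 233 230 231 132 134 136 132 141  74  83  85  83 219 242 241 
[... 2087 characters left out ...]
 234 234 233 232 234 235 232 151 149 202 172 112 132 127 159 155 161 161 160 159 125 125 124 128  99  96  97 101  95 101  95
236 236 236 236 235 235 236 233 233 233 233 235 138 150 233 112 111  58  71 106 125 193 196 193 151 150 151 151 123  99  95  99  97  98  95  98
236 236 236 235 234 235 236 234 233 236 235 231 159 157 248 113 108  52  68 108 102 201 197 192 153 144 150 150 113 101  97  96  99 100  97 101
236 236 233 235 234 235 234 234 232 234 232 233  63  69  67 114 110  56  61 106 106  61  61 132 152 150 143 141 141  97  97  97  97  95  98 104
233 236 235 236 235 234 233 232 233 232 234 233  71  68  66 110 109  56  54 107 105  66  60  48 195 188 187 190 172  98  95  98  97  98  97  96
```

>>> apply_moves(
  moves=[
    [[-4,0,10,0],[-4,0,18,0],[0,0,22,0],[0,0,20,0],[0,0,13,0],[0,0,7,0],[0,0,2,0],[0,0,0,0],[0,0,0,0],[0,0,0,0]],
  ],
)

```text
clock: 61.7
eef_pos: [0.5394, 0.3357, 0.1384]
tool_rot: [0.708, 0.706, 0.007, 0.011]
ft_force: [0.4, -0.3, 0.3]
grip_width: -0.0001
```

Run:
```python
from h import *
st()
```

```text
t61.70 pos [539.4 335.7 138.4] xdir 89.84 tilt 1.45 F [ 0.4 -0.3  0.3] w -0.1
```

>>> apply_moves(
  moves=[
    [[4,-6,0,0],[3,-7,0,0],[0,-7,0,0],[0,-7,0,0],[0,-6,0,0],[-1,-6,0,0],[-1,-6,0,0],[-2,-6,0,0],[-2,-6,0,0],[-2,-6,0,0]],
  ],
)

```text
clock: 62.7
eef_pos: [0.4745, 0.3354, 0.1397]
tool_rot: [0.708, 0.706, 0.011, 0.014]
ft_force: [4.9, -4.3, 1.4]
grip_width: 0.0002
```

Run:
```python
from h import *
st();b=pic('side');a=pic('scene')
for th in(40,55):print(blobs(b['im'],b['im'].max(2)<th,[130,130,200,175],8)[0])
for f in(30,45,60,75): print(f,proj(b,(.4965-.06*np.cos(np.radians(f)),.29+.06*np.sin(np.radians(f)),.1365)))
```

```text
t62.70 pos [474.5 335.4 139.7] xdir 89.83 tilt 2.01 F [ 4.9 -4.3  1.4] w 0.2
[(np.int32(86), array([153.71, 135.23])), (np.int32(28), array([149.5 , 144.93]))]
[(np.int32(110), array([154.09, 135.35])), (np.int32(32), array([149.5 , 144.59]))]
30 [149.27162067 148.27712421]
45 [149.61447872 144.53539546]
60 [151.29880099 140.89782545]
75 [154.18537682 137.60404417]
```

>>> apply_moves(
  moves=[
    [[0,10,0,0],[15,5,0,0],[22,0,0,0],[2,-10,0,0],[0,-15,0,0],[0,-12,0,0],[0,-4,0,0],[-4,0,0,0],[0,0,0,0],[0,0,0,0]],
  ],
)

```text
clock: 63.8
eef_pos: [0.445, 0.3702, 0.1368]
tool_rot: [0.708, 0.706, 0.008, 0.009]
ft_force: [-0.5, 0.2, -0.4]
grip_width: 0.0
```

Run:
```python
from h import *
st()
```

```text
t63.80 pos [445.  370.2 136.8] xdir 89.78 tilt 1.36 F [-0.5  0.2 -0.4] w 0.0
```

>>> apply_moves(
  moves=[
    [[-5,0,0,0],[-6,0,0,0],[-6,-1,0,0],[-6,-1,0,0],[-6,-1,0,0],[-6,-1,0,0],[-5,-1,0,0],[-5,0,0,0],[-4,0,0,0],[0,0,0,0]],
  ],
)

```text
clock: 64.8
eef_pos: [0.4323, 0.3265, 0.1374]
tool_rot: [0.706, 0.708, 0.01, -0.006]
ft_force: [-1.4, 1.4, -0.2]
grip_width: 0.0001
```

Run:
```python
from h import *
st();b=pic('side')
for th in(40,55):print(blobs(b['im'],b['im'].max(2)<th,[130,130,200,175],8)[0])
for f in(0,5,10,20,30): print(f,proj(b,(.4965-.06*np.cos(np.radians(f)),.29+.06*np.sin(np.radians(f)),.1365)))
```

```text
t64.80 pos [432.3 326.5 137.4] xdir 90.14 tilt 1.32 F [-1.4  1.4 -0.2] w 0.1
[(np.int32(231), array([142.47, 140.13]))]
[(np.int32(277), array([142.96, 140.18]))]
0 [152.72079756 155.04530304]
5 [151.77868759 154.04626073]
10 [150.97739117 152.98354864]
20 [149.81804972 150.7027554 ]
30 [149.27162067 148.27712421]
```

>>> apply_moves(
  moves=[
    [[-3,0,0,0],[-3,0.5,0,0],[-3,0.5,0,0],[-2,0,0,0],[-2,0,0,0],[-2,0,0,0],[0,0,0,0],[0,0,0,0],[0,0,0,0],[0,0,0,0]],
  ],
)

```text
clock: 65.85
eef_pos: [0.4343, 0.3154, 0.1373]
tool_rot: [0.705, 0.709, 0.014, -0.01]
ft_force: [-2.0, 2.8, 0.1]
grip_width: 0.0001
```

Run:
```python
from h import *
st()
```

```text
t65.85 pos [434.3 315.4 137.3] xdir 90.27 tilt 1.96 F [-2.   2.8  0.1] w 0.1
```

Back off, rise, and take a measure of the latch.

>>> apply_moves(
  moves=[
    [[10,0,0,0],[15,0,-10,0],[10,-5,-30,0],[0,-15,-35,0],[0,-25,-30,0],[0,-30,-20,0],[0,-30,0,0],[0,0,0,0],[0,0,0,0],[0,0,0,0]],
  ],
)

```text
clock: 66.85
eef_pos: [0.3288, 0.3476, 0.2674]
tool_rot: [0.707, 0.707, 0.014, -0.004]
ft_force: [-0.1, 0.2, 0.1]
grip_width: 0.0005
```

Run:
```python
from h import *
st();b=pic('side');a=pic('scene')
B=blobs(b['im'],b['im'].max(2)<50,[130,135,200,175],8)[0];A=blobs(a['im'],a['im'].max(2)<55,[325,135,350,160],5)[0];print(B,A)
try: p=tri([(a,*A[0][1]),(b,*B[0][1])]);print(p,np.degrees(np.arctan2(p[0][1]-.2905,.4965-p[0][0])))
except Exception as e: print(e)
S=cv2.resize(b['im'][90:310,120:380],(520,440));T=cv2.resize(a['im'][190:330,140:280],(280,280))
k=np.zeros((440,800,3),np.uint8);k[:,:520]=S;k[:280,520:]=T
cv2.imwrite('pics/fin.png',k[:,:,::-1])
```

```text
t66.85 pos [328.8 347.6 267.4] xdir 90.00 tilt 1.65 F [-0.1  0.2  0.1] w 0.5
[(np.int32(22), array([152.41, 155.36]))] [(np.int32(13), array([337.23, 146.  ]))]
(array([0.4350242 , 0.28907993, 0.13656422]), [np.float64(0.10023630359963917), np.float64(0.10501725727817926)]) -1.3232812273216716
```

View pics/fin.png

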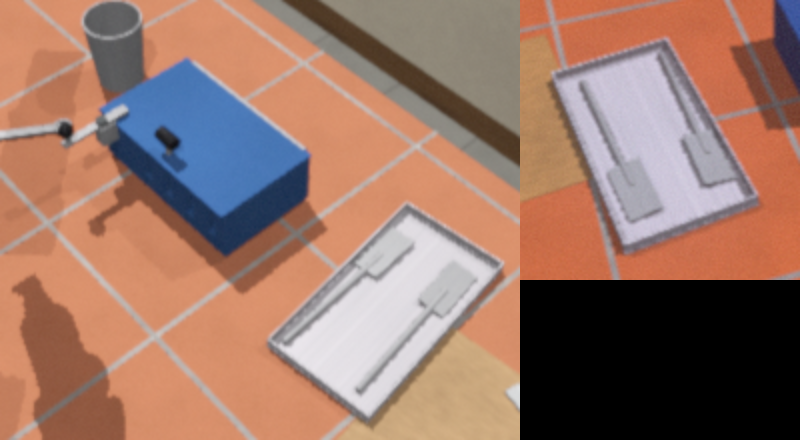

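Run:
```python
from h import *
b=load('side');a=load('scene')
R2=np.array([[np.cos(TY),np.sin(TY)],[-np.sin(TY),np.cos(TY)]])
for c,n in((b,'side'),(a,'scene')):
    g=cv2.cvtColor(c['im'],cv2.COLOR_RGB2GRAY).astype(np.float32)
    for x in(.09,.06,-.05,-.1):
        ys=np.arange(-.09,.101,.004)
        P=np.array([proj(c,np.r_[tr(x,y),.006]) for y in ys],np.float32)
        v=cv2.remap(g,P[:,0].copy(),P[:,1].copy(),cv2.INTER_LINEAR).ravel().astype(int)
        print(n,x,' '.join(f'{int(round(y*1000))}:{q}' for y,q in zip(ys,v)))
```

```text
side 0.09 -90:120 -86:109 -82:138 -78:198 -74:213 -70:215 -66:178 -62:188 -58:194 -54:193 -50:195 -46:193 -42:192 -38:193 -34:194 -30:194 -26:193 -22:196 -18:208 -14:218 -10:222 -6:221 -2:222 2:222 6:222 10:222 14:223 18:225 22:225 26:224 30:223 34:211 38:174 42:151 46:186 50:201 54:203 58:203 62:202 66:202 70:203 74:203 78:202 82:195 86:164 90:137 94:155 98:191
side 0.06 -90:120 -86:118 -82:135 -78:200 -74:216 -70:210 -66:176 -62:193 -58:194 -54:195 -50:192 -46:178 -42:191 -38:196 -34:194 -30:195 -26:196 -22:195 -18:207 -14:220 -10:222 -6:222 -2:222 2:223 6:223 10:223 14:223 18:225 22:225 26:224 30:224 34:222 38:188 42:143 46:177 50:205 54:204 58:204 62:193 66:192 70:198 74:201 78:204 82:202 86:167 90:128 94:161 98:189
side -0.05 -90:110 -86:114 -82:174 -78:210 -74:219 -70:220 -66:221 -62:219 -58:221 -54:186 -50:144 -46:180 -42:198 -38:214 -34:222 -30:220 -26:221 -22:222 -18:222 -14:224 -10:224 -6:222 -2:224 2:224 6:224 10:224 14:225 18:228 22:225 26:224 30:224 34:224 38:224 42:223 46:223 50:225 54:224 58:209 62:163 66:141 70:179 74:203 78:191 82:156 86:154 90:141 94:166 98:173
side
[... 1118 characters left out ...]
:167 -78:181 -74:197 -70:196 -66:196 -62:197 -58:198 -54:151 -50:125 -46:158 -42:164 -38:188 -34:197 -30:195 -26:197 -22:198 -18:199 -14:197 -10:201 -6:199 -2:200 2:199 6:199 10:200 14:201 18:202 22:200 26:197 30:197 34:197 38:196 42:193 46:198 50:197 54:201 58:180 62:129 66:128 70:162 74:179 78:165 82:126 86:107 90:112 94:150 98:144
scene -0.1 -90:91 -86:118 -82:171 -78:187 -74:196 -70:195 -66:197 -62:196 -58:187 -54:134 -50:133 -46:168 -42:183 -38:198 -34:197 -30:201 -26:199 -22:201 -18:198 -14:200 -10:200 -6:197 -2:202 2:199 6:199 10:200 14:202 18:201 22:198 26:198 30:199 34:200 38:201 42:197 46:193 50:200 54:199 58:203 62:171 66:123 70:136 74:153 78:129 82:119 86:110 90:127 94:153 98:135
```

Run:
```python
from h import *
st();print(workorder.job_done())
```

```text
t66.95 pos [329.  347.5 267. ] xdir 89.96 tilt 1.62 F [ 0.3 -1.   0.8] w 0.1
the job is handed in; nothing more can be done
None
```

The job is done and handed in at about 67 s. The case held two stirrers, in the slots at case y +35 and -115, and both now lie in the steel tray. I swung the latch clear and opened the lid to about 81°. It then sagged to about 78° and stood there while I drew the stirrers out. Afterwards I shut the lid and swung the latch back over it.

**Last checks**
- **Stirrers:** the final picture shows both inside the tray and clear of each other.
- **Lid:** the lid grip is back at the same camera position as at the start.
- **Latch:** the knob measures within about 1.5° of the closed position.
- **Bystanders:** I never worked near the pot or the two half lids. I worked above the spanner but not down to it. I did not measure any of their positions again at the end.

**What went less well**
- **Second stirrer:** its shaft slipped out of the fingers near the end of lowering, somewhere below about 8 cm. The last few millimetres to centimetres may have been a small drop rather than a laying-down. It came to rest flat in its place.
- **First stirrer:** it was later found shifted about 2 cm towards the tray's side wall, probably the announced knock. The shading suggests its blade is rolled by perhaps 10°. I took that as its natural rest on the thicker shaft and left it.
- **Latch opening:** the knob slipped out of the grip partway, so I finished the swing by pushing it.

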